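Set up a batch of dishes for back-stamping and signing

ROBOT

A 6-joint arm with a two-finger parallel gripper is mounted at the origin on the work surface. World frame = base frame: x ahead of the robot, y to its left, z up, the work surface at z = 0. Lengths are in m, angles in rad, forces in N, time in s.
With the tool pointing down it reaches from about 0.375 to 0.9 m from the base axis. Payload 3.1 kg.
Tool frame: the origin (TCP) lies midway between the tips of the shut fingers; the grasp point (between the pads) lies 19 mm behind it; x points along the fingers, z is the direction in which the jaws open and shut, and the axes are right-handed (so a half turn about x gives the same grasp; the last joint's range is limited). The gripper opens to 87 mm and grips with 3 to 60 N. Pads are 19 mm wide; open, the fingers measure 117 mm over their backs; the gripper's body (75 mm by 190 mm) begins 51 mm behind the grasp point.
Start: joints at [-1.351, 0.527, 1.433, -0, 1.181, -0.178], TCP at [0.242, -0.576, 0.223] pointing down, gripper open.
Joint ranges: [-3.08, 3.08], [-0.75, 2.2], [0.22, 2.44], [-1.43, 4.57], [0, 2.65], [-2.85, 2.85]. Speed limits (rad/s): [2.79, 2.79, 3.14, 3.14, 3.14, 3.14].

INTERFACE

Orientations are given as a unit quaternion [x, y, z, w].
In Python, from rig import robot, optics, workorder gives the robot as it stands.
- The arm moves only by the tool arm_command, never from a script. Its argument "plan" is a list of rows, each a list of 7 numbers: the shift along the tool's x, y, z in cm, then the turn, a rotation vector about the tool's x, y, z in rad, then the finger opening in cm, from 0 to 8.7. In form: [[x, y, z, ax, ay, az, gripper], ...]. A call has 1 to 12 rows; each row shifts and turns the pose as measured when the row begins, along the tool's axes as they then stand; what a row does not reach is not made up. A row lasts 1/8 s, in which the tool goes at most 62.5 mm and 10.7 degrees, less where a joint would pass 70% of its speed; a pose out of reach is approached as far as the arm can. A call with a gripper value outside its range is refused whole. The fingers move at their own pace and stop on an object; "grip_force" is the grip in N (left out, the last holds). Time passes only in rows, so rows that do not move let the fingers close. It gives the time, the measured TCP pose, the force and the opening at its end, in the units of the state.
- robot.get_obs(): the state, without advancing time (a new reading comes with each control period).
- optics.camera(name): name is "side" or "top"; returns (picture, depth): 480x640x3 uint8, blue, green, red; 480x640 float32, m along the optical axis (not along the pixel's ray), 0 where there is no reading.
- optics.camera_info(name): a dict with "mtx" (3x3 intrinsics, pixels), "k1" (the pictures are not rectified: a ray, as slopes to the right and down, at radius r is drawn at 1 + k1 r^2 times it, then the intrinsics apply), "position" and "rotation" of the camera in the world. Camera axes: x right, y down, z forward; pixel columns grow to the right and rows downward; lengths in m; the calibration is good to about 2 mm. A picture is of the moment at which its call begins. camera_info takes no time and is no camera call.
- workorder.hand_in(): hands the job in, once; it reports no verdict.
The state is a dict: "time": time; "q": joint angles; "joint_velocities": joint speeds; "joint_torque": joint torques, N m; "position": TCP position; "tool_rot": TCP orientation; "ft_force": force on the tool from outside, world axes, zero at the start; "moment": the same for the moment, N m; "grip_width": finger opening in m.
Only numpy, scipy, OpenCV 4.12 (cv2) and the standard library are available. Lean on these libraries where they do the work, as an engineer would, in place of code of your own. Each camera call takes 0.05 s, during which the arm holds its last target. There are 200 camera calls.

TASK

First move every small white dish from the paper sheet to the blue-lined wooden tray, lying flat on its floor and still upside down (foot ring up), set down rather than dropped. Then roll the thumbwheel of the batch counter up by its ridges until the face on top shows as many pips as there are dishes. After that find the hand stamp, which is under the lid of one of the three identical tubs, and stand it upright in the middle of the red ink pad; at the end all three tubs must have a lid properly seated on them, and the mug, marker and tape roll are to be left where they are.

Things in the scene. Friction and masses are not known exactly. Their poses are not given: they have to be found in the camera images.
- dish1: small round white ceramic dish, upside down: rim 76 mm across on its support, back 7 to 10 mm up, and on it a round foot ring 40 mm in diameter from 10 to 24 mm height (grip it from above). 140 g. Origin: centre of its underside, z up while it lies foot up. Two to four of the four dishes are present (absent: None)
- dish2: small round white ceramic dish, upside down: rim 76 mm across on its support, back 7 to 10 mm up, and on it a round foot ring 40 mm in diameter from 10 to 24 mm height (grip it from above). 140 g. Origin: centre of its underside, z up while it lies foot up. Two to four of the four dishes are present (absent: None)
- dish3: small round white ceramic dish, upside down: rim 76 mm across on its support, back 7 to 10 mm up, and on it a round foot ring 40 mm in diameter from 10 to 24 mm height (grip it from above). 140 g. Origin: centre of its underside, z up while it lies foot up. Two to four of the four dishes are present (absent: None)
- dish4: small round white ceramic dish, upside down: rim 76 mm across on its support, back 7 to 10 mm up, and on it a round foot ring 40 mm in diameter from 10 to 24 mm height (grip it from above). 140 g. Origin: centre of its underside, z up while it lies foot up. Two to four of the four dishes are present (absent: None)
- tray: square wooden tray with a blue lining, fixed: 184 x 184 mm outside, 172 x 172 mm inside, 14 mm tall, walls 6 mm thick, floor 6 mm above its underside; room for four dishes two by two, 86 mm apart. Origin: centre of its underside; x and y along its sides
- sheet: white paper sheet 230 x 230 mm, 2 mm thick, fixed, on which the dishes lie at the start; free to put a lid on once they are gone. Origin: centre of its underside
- counter: black batch counter, fixed: housing 130 (x) x 84 (y) mm, 66 mm tall, with the upper part of a large thumbwheel standing out of its top. Two small red marks beside the wheel show where the top face is. Origin: centre of its underside; the wheel's top moves along the housing's x, its axle lies along y
- wheel_axis (a point): centre of the thumbwheel on its axle, 56 mm above the counter's underside; axes as the counter's. The wheel is a white drum of 34 mm radius, 40 mm wide, with eight orange ridges standing out radially to 52 mm radius, 6 mm thick, full width, one every 0.785 rad; the faces between them carry 0 to 7 black pips
- wheel (a joint): angle of the thumbwheel, rad. At k x 0.785 the face with k pips is exactly on top, with ridges 0.393 rad to either side of the top. Counts up when its top moves along the counter's +x: with closed fingertips push a ridge from its -x side that way, 0.785 rad (about 36 mm) per digit. Friction (0.1 N m) holds it where it is left; no spring or detent. Stops at -0.3 and 5.7
- tub_a: open square grey plastic tub, fixed to the table, one of three identical ones: 96 x 96 mm, 55 mm tall, walls and floor 4 mm thick, each covered by a loose lid at the start. Origin: centre of its underside
- tub_b: open square grey plastic tub, fixed to the table, one of three identical ones: 96 x 96 mm, 55 mm tall, walls and floor 4 mm thick, each covered by a loose lid at the start. Origin: centre of its underside
- tub_c: open square grey plastic tub, fixed to the table, one of three identical ones: 96 x 96 mm, 55 mm tall, walls and floor 4 mm thick, each covered by a loose lid at the start. Origin: centre of its underside
- lid_a: loose square blue lid, one of three interchangeable ones: plate 100 x 100 x 5 mm, a 78 x 78 mm block 5 mm deep beneath it that drops into the 88 mm mouth of a tub, and on top a white round knob 24 mm in diameter, 5 to 29 mm above the origin. 90 g. Origin: centre of the plate's underside, 55 mm above the tub's underside when seated; x, y along its sides
- lid_b: loose square blue lid, one of three interchangeable ones: plate 100 x 100 x 5 mm, a 78 x 78 mm block 5 mm deep beneath it that drops into the 88 mm mouth of a tub, and on top a white round knob 24 mm in diameter, 5 to 29 mm above the origin. 90 g. Origin: centre of the plate's underside, 55 mm above the tub's underside when seated; x, y along its sides
- lid_c: loose square blue lid, one of three interchangeable ones: plate 100 x 100 x 5 mm, a 78 x 78 mm block 5 mm deep beneath it that drops into the 88 mm mouth of a tub, and on top a white round knob 24 mm in diameter, 5 to 29 mm above the origin. 90 g. Origin: centre of the plate's underside, 55 mm above the tub's underside when seated; x, y along its sides
- stamp: hand stamp, hidden in one of the tubs at the start, standing upright near the middle of the tub floor: square foot 34 x 34 mm, 12 mm tall (red rubber and steel), above it a dark wooden round handle 22 mm in diameter from 12 to 42 mm height. 120 g. Origin: centre of its underside, z up along the handle
- pad: ink pad, fixed: black case 96 x 96 mm with a red cushion 82 x 82 mm, whose flat top is 14 mm above its underside. Origin: centre of its underside
- mug: bystander: blue mug, 76 mm across, 90 mm tall. Origin: centre of its underside
- marker: bystander: white marker pen with black cap, 130 mm long, 18 mm thick, lying. Origin: under its middle
- tape: bystander: brown roll of tape, 90 mm across, 25 mm tall. Origin: centre of its underside
Not all that is in view belongs to the job. Leave any orange, pink or turquoise look-alike of the dish1 alone.

How it is judged:
By the outcome, as a careful person would: the job done as asked, in the order asked, and still so for the second after the job is handed in, with the robot touching nothing.
Of dish1, dish2, dish3, dish4 only 2 to 4 are there at a start; the rules pass over those that are not, and their reading is None.
At some moment in a run one of dish1, dish2, dish3, dish4 may be knocked a few centimetres aside while the robot is not near it.
It also fails if it takes over 210 s, if anything falls off the work surface, if the arm or the gripper's body presses on something with over 40 N, if the wrist force passes 120 N, or if a joint passes its speed limit or range.

## Working session

There is one attempt and no reset: what is moved stays moved. The work goes in short steps, Python scripts to look and compute and a tool call to move; the robot and the scene stay as the last step left them, time stands still between calls to the robot, and variables do not carry over. Pictures are saved under pics/ and viewed, about 12 in all and at most 16, crops included, and the job is handed in when it is done.

Besides the shell and the picture viewer there is one more tool, called after "Call:" by a JSON object that holds its "name" and its "arguments", one argument or row to a line. arm_command: Moves the arm, as the interface text tells. Its arguments: {"type":"object","properties":{"plan":{"type":"array"},"grip_force":{"type":"number"}},"required":["plan"]}

```bash
ls; mkdir -p pics; cat > h.py <<'E'
import numpy as np, cv2
from rig import robot, optics, workorder
from scipy.spatial.transform import Rotation as R
def grab(n):
    p,d=optics.camera(n); return p,d,optics.camera_info(n)
def Rm(ci):
    r=np.array(ci['rotation'],float)
    return r if r.shape==(3,3) else R.from_quat(r).as_matrix()
def slopes(ci,uv):
    K=np.array(ci['mtx']); uv=np.atleast_2d(uv).astype(float)
    d=np.stack([(uv[:,0]-K[0,2])/K[0,0],(uv[:,1]-K[1,2])/K[1,1]],1); s=d.copy()
    for _ in range(20): s=d/(1+ci['k1']*(s**2).sum(1,keepdims=True))
    return s
def onplane(ci,uv,z):
    s=slopes(ci,uv); w=np.c_[s,np.ones(len(s))]@Rm(ci).T; p=np.array(ci['position'])
    return p+w*((z-p[2])/w[:,2])[:,None]
def cloud(d,ci):
    v,u=np.mgrid[0:480,0:640]; s=slopes(ci,np.c_[u.ravel(),v.ravel()])
    P=np.c_[s,np.ones(len(s))]*d.ravel()[:,None]
    P=P@Rm(ci).T+np.array(ci['position']); P[d.ravel()==0]=np.nan
    return P.reshape(480,640,3)
def proj(ci,X):
    c=(np.atleast_2d(X)-np.array(ci['position']))@Rm(ci); s=c[:,:2]/c[:,2:]
    s=s*(1+ci['k1']*(s**2).sum(1,keepdims=True)); K=np.array(ci['mtx'])
    return s*[K[0,0],K[1,1]]+K[:2,2]
E
python3 - <<'E'
from h import *
for n in('top','side'):
    p,d,c=grab(n); cv2.imwrite(f'pics/{n}0.png',p); np.savez(f'{n}0.npz',p=p,d=d); print(n,c)
print(robot.get_obs())
E
```

```text
pics
top {'mtx': array([[616.2302763 ,   0.        , 316.55355414],
       [  0.        , 616.2302763 , 241.61272338],
       [  0.        ,   0.        ,   1.        ]]), 'k1': 0.019195726726266137, 'position': array([0.30850153, 0.08192743, 1.41843257]), 'rotation': array([-0.70010353,  0.71065188, -0.04780006,  0.05043926])}
side {'mtx': array([[582.07445178,   0.        , 310.55450831],
       [  0.        , 582.07445178, 239.49388932],
       [  0.        ,   0.        ,   1.        ]]), 'k1': -0.008935023971288997, 'position': array([0.01432   , 0.98893854, 0.88248672]), 'rotation': array([-0.22424346,  0.87362801, -0.41575305,  0.11678342])}
{'time': 0.1, 'q': array([-1.35151640e+00,  5.28331302e-01,  1.43377465e+00, -2.29790905e-05,
        1.18142549e+00, -1.78482152e-01]), 'joint_velocities': array([ 0.00166281, -0.00062543, -0.00236894, -0.00163258, -0.00123769,
        0.00215346]), 'joint_torque': array([-7.31902164e-04, -4.40985954e+01, -1.77150589e+01,  6.35531824e-02,
        5.34087466e-02, -3.98706118e-05]), 'position': array([ 0.24198163, -0.57553225,  0.2216951 ]), 'tool_rot': array([ 0.39182439,  0.58943153, -0.39088581,  0.58843216]), 'ft_force': array([-0.16274929, -0.32823021, -0.00096836]), 'moment': array([-0.02398155,  0.00822459,  0.02573477]), 'grip_width': 0.08699106053254858}
```

View pics/top0.png

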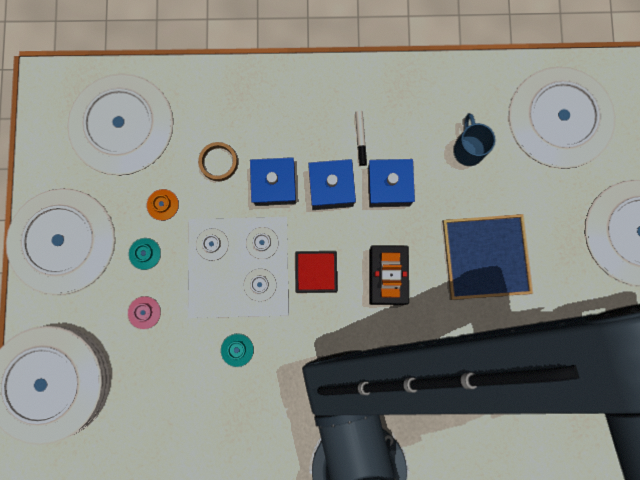

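View pics/side0.png

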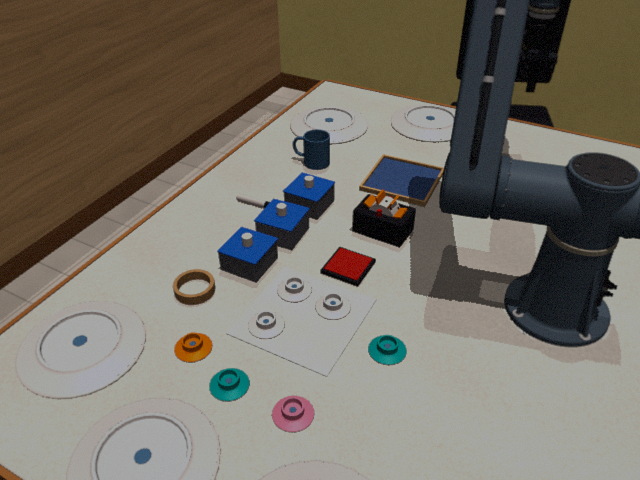

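The top view shows three white dishes on the sheet at (212,243), (262,242) and (260,284). The look-alikes are orange (163,204), turquoise (145,253) and (237,350), and pink (144,312); there are also large white plates. I choose the three white dishes on the sheet. Next I measure everything and make one close crop.

```bash
cat >> h.py <<'E'
def dishes(p,ci,box=None):
    "foot-ring circles: white & inner ring outline by Hough at 4x"
    pass
def blobs(mask,amin=100):
    cs,_=cv2.findContours(mask.astype(np.uint8),cv2.RETR_EXTERNAL,cv2.CHAIN_APPROX_NONE)
    return [c[:,0,:] for c in cs if cv2.contourArea(c)>amin]
def square(ci,c,z):
    P=onplane(ci,c,z)[:,:2]
    (x,y),(w,h),a=cv2.minAreaRect((P*1000).astype(np.float32)); return np.round([x,y,w,h,a],1)
E
python3 - <<'E'
from h import *
z=np.load('top0.npz');p,d=z['p'],z['d'];ci=optics.camera_info('top');C=cloud(d,ci)
zs=np.load('side0.npz');cs=optics.camera_info('side');Cs=cloud(zs['d'],cs)
hsv=cv2.cvtColor(p,cv2.COLOR_BGR2HSV)
def box(m,u0,u1,v0,v1):
    k=np.zeros_like(m);k[v0:v1,u0:u1]=m[v0:v1,u0:u1];return k
blue=(hsv[...,0]>95)&(hsv[...,0]<130)&(hsv[...,1]>120)
for c in blobs(box(blue,240,425,140,215)): print('lid top',square(ci,c,.06))
for c in blobs(box(blue,435,540,205,305)): print('tray',square(ci,c,.006))
red=((hsv[...,0]<8)|(hsv[...,0]>172))&(hsv[...,1]>150)
for c in blobs(box(red,285,345,240,300)): print('pad',square(ci,c,.014))
for c in blobs(box(hsv[...,2]<60,360,415,235,312)): print('counter',square(ci,c,.066))
# clouds
for nm,CC in(('top',C),('side',Cs)):
  for lo,hi,what,bx in((.016,.035,'ring',(.3,.65,.15,.5)),(.075,.095,'knob',(.55,.8,-.05,.4))):
    m=(CC[...,2]>lo)&(CC[...,2]<hi)&(CC[...,0]>bx[0])&(CC[...,0]<bx[1])&(CC[...,1]>bx[2])&(CC[...,1]<bx[3])
    n,l,s,_=cv2.connectedComponentsWithStats(cv2.morphologyEx(m.astype(np.uint8),cv2.MORPH_CLOSE,np.ones((5,5))))
    for i in range(1,n):
        if s[i,4]>25:
            q=CC[(l==i)&m]; print(nm,what,s[i],np.round((q.min(0)+q.max(0))/2*1000),np.round(np.ptp(q,0)*1000),np.round(np.median(q[:,2])*1000))
m=C[230:320,355:425]; print('wheel z max',np.nanmax(m[...,2]))
for v in (430,):print('table z',np.nanmedian(C[330:350,60:200,2]))
a=cv2.resize(p[190:325,180:315],None,fx=4,fy=4,interpolation=3);b=cv2.resize(p[240:310,362:415],None,fx=5,fy=5,interpolation=3)
o=np.zeros((560,800,3),np.uint8);o[:a.shape[0],:a.shape[1]]=a;o[:b.shape[0],540:540+b.shape[1]][:, :260]=b[:, :260]
cv2.imwrite('pics/crop1.png',o)
E
```

```text
lid top [633.3  49.6 100.5  98.5   3.7]
lid top [634.5 -84.4  99.9 100.3   0.8]
lid top [640.8 183.3 100.7  99.1   1.9]
tray [ 466.5 -306.4  167.9  166.3    3.4]
pad [437.3  88.   82.3  82.7  89.4]
counter [419.6 -72.1  86.  132.   89.1]
top ring [152 195  18  17 213] [599. 445.  24.] [39. 40. 15.] 21.0
top ring [254 201  35   4  72] [596. 190.  26.] [ 4. 79. 19.] 25.0
top ring [253 232  20  19 265] [508. 210.  24.] [43. 43. 17.] 22.0
top ring [202 235  18  20 274] [502. 329.  24.] [43. 40. 17.] 22.0
top ring [135 244  17  18 177] [485. 482.  23.] [39. 36. 13.] 23.0
top ring [250 272  21  24 263] [411. 216.  25.] [52. 46. 18.] 23.0
top ring [133 303  19  18 229] [351. 481.  23.] [38. 38. 14.] 22.0
top knob [266 172  11  11  93] [642. 184.  82.] [24. 22. 14.] 82.0
top knob [327 175  11  11  88] [633.  49.  83.] [22. 22. 14.] 83.0
side ring [235 250  40  28 270] [623. 192.  26.] [54. 85. 19.] 25.0
side ring [285 277  18  16 234] [508. 213.  22.] [39. 41. 13.] 22.0
side ring [323 293  20  16 258] [411. 219.  23.] [40. 40. 14.] 23.0
side ring [256 311  20  17 279] [507. 330.  23.] [41. 41. 15.] 23.0
side ring [181 332  22  19 277] [602. 447.  21.] [39. 41. 11.] 22.0
side ring [217 368  23  20 165] [487. 483.  21.] [40. 34. 10.] 22.0
side ring [281 397  23  22 245] [352. 482.  22.] [40. 37. 12.] 22.0
side knob [276 203  11   9  70] [637.  52.  81.] [26. 24. 12.] 82.0
side knob [242 233  11   9  80] [644. 185.  81.] [24. 25. 11.] 83.0
wheel z max 0.10871798793401344
table z 0.00042007161854251684
```

View pics/crop1.png

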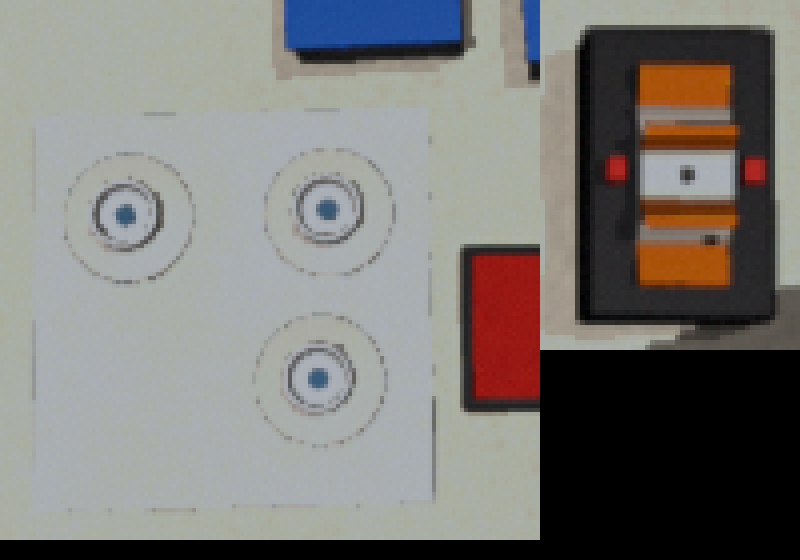

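The crop shows three white dishes with foot rings and blue dots at about (212,243), (262,242) and (260,284). The wheel shows 1 pip on top; the face on the robot side looks like 2 and the far face looks blank. So +x is away from the robot, and the wheel must go up two digits to 3.

```bash
cat >> h.py <<'E'
def dots():
    "dish centres from the blue dot in the foot ring, both views"
    for n,z,bx in(('top',.012,(185,320,215,325)),('side',.012,(230,375,270,365))):
        p,d,ci=grab(n); hsv=cv2.cvtColor(p,cv2.COLOR_BGR2HSV)
        m=(hsv[...,0]>95)&(hsv[...,0]<120)&(hsv[...,1]>70); k=np.zeros_like(m); k[bx[2]:bx[3],bx[0]:bx[1]]=m[bx[2]:bx[3],bx[0]:bx[1]]
        nn,l,s,c=cv2.connectedComponentsWithStats(k.astype(np.uint8))
        for i in range(1,nn):
            if s[i,4]>6: print(n,np.round(c[i]),s[i,4],np.round(onplane(ci,c[i:i+1],z)[0]*1000,1))
def tool():
    o=robot.get_obs(); M=R.from_quat(o['tool_rot']).as_matrix(); return o,M
def togo(xyz,zdir,w=None):
    "remaining shift (cm, tool axes) and turn (rotvec) to TCP xyz, pointing down, tool z along zdir(rad)"
    o,M=tool(); x=np.array([0,0,-1.]); z=np.array([np.cos(zdir),np.sin(zdir),0]); T=np.c_[x,np.cross(z,x),z]
    print('shift if turned',np.round(T.T@(np.array(xyz)-o['position'])*100,2),'shift now',np.round(M.T@(np.array(xyz)-o['position'])*100,2),'turn',np.round(R.from_matrix(M.T@T).as_rotvec(),3),'t',o['time'])
E
python3 - <<'E'
from h import *
dots(); o,M=tool(); print(np.round(M,3))
cs=optics.camera_info('side');ps=np.load('side0.npz')['p'];h=cv2.cvtColor(ps,cv2.COLOR_BGR2HSV)
blue=((h[...,0]>95)&(h[...,0]<130)&(h[...,1]>120)).astype(np.uint8)
def f(nm,m,b,z):
    k=np.zeros_like(m);k[b[2]:b[3],b[0]:b[1]]=m[b[2]:b[3],b[0]:b[1]]
    for c in blobs(k): print('side',nm,square(cs,c,z))
f('tray',blue,(355,450,150,210),.006)
red=(((h[...,0]<8)|(h[...,0]>172))&(h[...,1]>150)).astype(np.uint8); f('pad',red,(315,380,240,290),.014)
for b in((285,340,170,216),(252,312,197,250),(215,280,225,280)): f('lid',blue,b,.06)
p=np.load('top0.npz')['p'];ct=optics.camera_info('top')
h=cv2.cvtColor(p,cv2.COLOR_BGR2HSV)
for c in blobs((((h[...,0]<6)|(h[...,0]>172))&(h[...,1]>150)&(np.mgrid[:480,:640][1]>350)&(np.mgrid[:480,:640][1]<420)).astype(np.uint8),3): print('mark',c.mean(0),onplane(ct,c.mean(0)[None],.066))
E
```

```text
top [262. 242.] 16 [506.4 212.6  12. ]
top [211. 244.] 16 [504.7 329.   12. ]
top [259. 284.] 18 [409.  218.3  12. ]
side [294. 286.] 13 [509.7 210.1  12. ]
side [332. 302.] 12 [413.2 215.1  12. ]
side [266. 321.] 16 [508. 326.  12.]
[[-0.     0.922  0.387]
 [ 0.001  0.387 -0.922]
 [-1.     0.    -0.001]]
side tray [ 470.1 -311.1  166.1  153.8    3.1]
side pad [438.8  90.9  85.9  85.1  89.6]
side lid [615.8  14.2  59.9  57.9  27.9]
side lid [634.3 -80.  100.1 102.6   0.8]
side lid [619.3 152.2  56.5  72.4  33.8]
side lid [635.3  51.9 103.6 105.7   4.6]
side lid [640.5 186.3 100.3 103.9   1.5]
mark [404.     273.8125] [[ 0.42342282 -0.10550705  0.066     ]]
mark [376.6875 273.5   ] [[ 0.42499852 -0.04556616  0.066     ]]
```

Call:
{"name": "arm_command", "arguments": {
  "plan": [
    [0,0,0,0.132,0,0,7],
    [0,0,0,0.132,0,0,7],
    [0,0,0,0.132,0,0,7],
    [0,3.5,-5,0,0,0,7],
    [0,3.5,-5,0,0,0,7],
    [0,3.5,-5,0,0,0,7],
    [0,3.5,-5,0,0,0,7],
    [0,3,-5,0,0,0,7],
    [0,3,-5,0,0,0,7],
    [0,2,-5.5,0,0,0,7],
    [0,2,-5.5,0,0,0,7],
    [0,1.5,-5.5,0,0,0,7]
  ]
}}

```text
time: 1.7
position: [0.5114, -0.1063, 0.2205]
tool_rot: [0.506, 0.493, -0.505, 0.496]
ft_force: [0.5, 0.1, -0.0]
grip_width: 0.0698
```

Call:
{"name": "arm_command", "arguments": {
  "plan": [
    [0,0,-6,0,0,0,7],
    [0,0,-6,0,0,0,7],
    [0,0,-6,0,0,0,7],
    [0,0,-6,0,0,0,7],
    [0,0,-5,0,0,0,7],
    [4,0,-2,0,0,0,7],
    [4,0,0,0,0,0,7],
    [3,0,0,0,0,0,7]
  ]
}}

```text
time: 2.7
position: [0.5228, 0.22, 0.1105]
tool_rot: [0.508, 0.493, -0.499, 0.5]
ft_force: [-0.1, -0.3, -0.6]
grip_width: 0.07
```

```bash
python3 - <<'E'
from h import *
togo((.508,.211,.016),-np.pi/2); dots(); print(robot.get_obs()['q'])
E
```

```text
shift if turned [ 9.45 -1.48  0.9 ] shift now [ 9.42 -1.62  0.93] turn [-0.014 -0.002 -0.017] t 2.7
top [210. 228.] 137 [540.4 331.2  12. ]
top [256. 222.] 20 [553.9 225.3  12. ]
top [245. 221.] 7 [556.1 251.1  12. ]
top [251. 222.] 12 [552.3 236.1  12. ]
top [234. 226.] 67 [544.5 276.1  12. ]
top [273. 229.] 9 [536.9 187.   12. ]
top [275. 240.] 7 [510.6 182.2  12. ]
top [247. 247.] 16 [496.  246.5  12. ]
top [232. 247.] 7 [496.1 279.6  12. ]
top [253. 247.] 9 [495.9 232.5  12. ]
top [254. 250.] 16 [489.1 229.4  12. ]
top [266. 265.] 304 [453.2 202.7  12. ]
top [220. 252.] 7 [484.  307.8  12. ]
top [216. 256.] 9 [475.3 318.   12. ]
top [227. 263.] 47 [459.8 292.6  12. ]
top [209. 271.] 81 [441.2 333.8  12. ]
top [217. 264.] 7 [457.3 313.8  12. ]
top [251. 269.] 9 [443.8 236.3  12. ]
top [236. 272.] 12 [438.5 270.   12. ]
top [262. 271.] 20 [439.9 212.4  12. ]
top [227. 272.] 7 [437.3 292.4  12. ]
top [223. 286.] 482 [407.1 299.6  12. ]
top [219. 275.] 9 [430.6 309.8  12. ]
top [265. 281.] 7 [416.7 205.8  12. ]
top [244. 289.] 26 [399. 253.  12.]
top [268. 286.] 10 [405.5 198.9  12. ]
top [252. 288.] 10 [400.6 234.8  12. ]
top [260. 289.] 14 [398.4 215.2  12. ]
top [228. 289.] 8 [398.5 289.5  12. ]
top [234. 292.] 19 [393.  275.6  12. ]
top [238. 289.] 8 [399.3 267.6  12. ]
top [278. 292.] 10 [391.9 176.4  12. ]
top [187. 302.] 10 [370.3 381.3  12. ]
side [294. 285.] 8 [510.5 208.8  12. ]
side [332. 302.] 10 [413.  214.8  12. ]
side [265. 321.] 11 [508.5 327.   12. ]
[ 0.2015064   0.60176563  1.69243601 -0.00255484  0.83807787  1.78849672]
```

Call:
{"name": "arm_command", "arguments": {
  "plan": [
    [0,-1.5,0.9,-0.014,0,-0.017,7],
    [3,0,0,0,0,0,7],
    [3,0,0,0,0,0,7],
    [0,0,0,0,0,0,7]
  ]
}}

```text
time: 3.3
position: [0.5056, 0.2085, 0.0529]
tool_rot: [0.499, 0.501, -0.5, 0.499]
ft_force: [-0.6, 0.6, -0.2]
grip_width: 0.0699
```

Call:
{"name": "arm_command", "arguments": {
  "plan": [
    [2,0.2,-0.2,0,0,0,7],
    [1.7,0,0,0,0,0,7],
    [0,0,0,0,0,0,7],
    [0,0,0,0,0,0,3.5],
    [0,0,0,0,0,0,3.5],
    [0,0,0,0,0,0,3.5],
    [0,0,0,0,0,0,3.5]
  ],
  "grip_force": 20
}}

```text
time: 4.18
position: [0.5106, 0.2109, 0.018]
tool_rot: [0.502, 0.5, -0.498, 0.501]
ft_force: [0.3, -0.4, -0.7]
grip_width: 0.0395
```

Call:
{"name": "arm_command", "arguments": {
  "plan": [
    [-3,0,0,0,0,0,3.5],
    [-5,0,0,0,0,0,3.5],
    [-5,0,1,0,0,0,3.5],
    [-1,0,5,0,0,0,3.5],
    [0,0,6,0,0,0,3.5],
    [0,0,6,0,0,0,3.5],
    [0,0,6,0,0,0,3.5],
    [0,0,6,0,0,0,3.5],
    [0,-1,6,0,0,0,3.5],
    [0,-2,6,0,0,0,3.5],
    [0,-2,5,0,0,0,3.5],
    [0,-2,5,0,0,0,3.5]
  ]
}}

```text
time: 5.68
position: [0.4427, -0.3199, 0.1616]
tool_rot: [0.5, 0.5, -0.495, 0.505]
ft_force: [0.6, 0.3, -1.6]
grip_width: 0.0388
```

```bash
python3 - <<'E'
from h import *
togo((.427,-.352,.06),-np.pi/2)
p,d,c=grab('side');cv2.imwrite('pics/s1.png',p[60:300,250:600])
E
```

```text
shift if turned [10.16 -1.57  3.21] shift now [10.14 -1.7   3.2 ] turn [ 0.01  0.   -0.01] t 5.675
```

Call:
{"name": "arm_command", "arguments": {
  "plan": [
    [3,-1.6,3.2,0.01,0,-0.01,3.5],
    [4,0,0,0,0,0,3.5],
    [3,0,0,0,0,0,3.5],
    [0,0,0,0,0,0,3.5]
  ]
}}

```text
time: 6.22
position: [0.4244, -0.3652, 0.0602]
tool_rot: [-0.5, -0.494, 0.504, -0.501]
ft_force: [-0.3, 0.3, -1.4]
grip_width: 0.0392
```

Call:
{"name": "arm_command", "arguments": {
  "plan": [
    [1.5,0.3,-1.3,0,0,0,3.5],
    [0,0,0,0,0,0,3.5]
  ]
}}

```text
time: 6.48
position: [0.4285, -0.3525, 0.0466]
tool_rot: [-0.5, -0.494, 0.504, -0.502]
ft_force: [-0.2, -0.4, -1.1]
grip_width: 0.0392
```

Call:
{"name": "arm_command", "arguments": {
  "plan": [
    [1.2,-0.1,0,0,0,0,3.5],
    [0.6,0,0,0,0,0,3.5],
    [0.3,0,0,0,0,0,3.5],
    [0.2,0,0,0,0,0,3.5],
    [0,0,0,0,0,0,3.5]
  ]
}}

```text
time: 7.1
position: [0.4294, -0.3556, 0.0253]
tool_rot: [-0.5, -0.491, 0.505, -0.504]
ft_force: [-0.2, 0.6, -1.3]
grip_width: 0.0389
```

Call:
{"name": "arm_command", "arguments": {
  "plan": [
    [0.1,-0.1,-0.3,0,0,0,3.5],
    [0.15,0,0,0,0,0,3.5],
    [0.1,0,0,0,0,0,3.5],
    [0,0,0,0,0,0,3.5]
  ]
}}

```text
time: 7.6
position: [0.4286, -0.3528, 0.0227]
tool_rot: [-0.5, -0.491, 0.505, -0.504]
ft_force: [-0.8, 0.5, 0.2]
grip_width: 0.0387
```

Call:
{"name": "arm_command", "arguments": {
  "plan": [
    [0,0,0,0,0,0,4.4],
    [0,0,0,0,0,0,5],
    [0,0,0,0,0,0,6.5],
    [-2,0,0,0,0,0,6.5],
    [-5,0,0,0,0,0,6.5],
    [-5,0,0,0,0,0,6.5],
    [-2,0,0,0,0,0,6.5]
  ]
}}

```text
time: 8.48
position: [0.427, -0.35, 0.164]
tool_rot: [-0.5, -0.492, 0.505, -0.503]
ft_force: [-0.6, -0.7, -0.8]
grip_width: 0.0647
```

```bash
python3 - <<'E'
from h import *
p,d,c=grab('side');cv2.imwrite('pics/s2.png',cv2.resize(p[90:370,220:480],None,fx=2,fy=2))
dots(); togo((.508,.327,.05),-np.pi/2)
E
```

```text
top [211. 244.] 16 [504.7 329.   12. ]
top [259. 284.] 18 [409.  218.3  12. ]
side [332. 302.] 10 [413.  214.8  12. ]
side [266. 321.] 15 [507.7 326.3  12. ]
shift if turned [ 11.21   8.15 -67.64] shift now [ 10.29   7.47 -67.87] turn [-0.009  0.014 -0.005] t 8.625
```

View pics/s2.png

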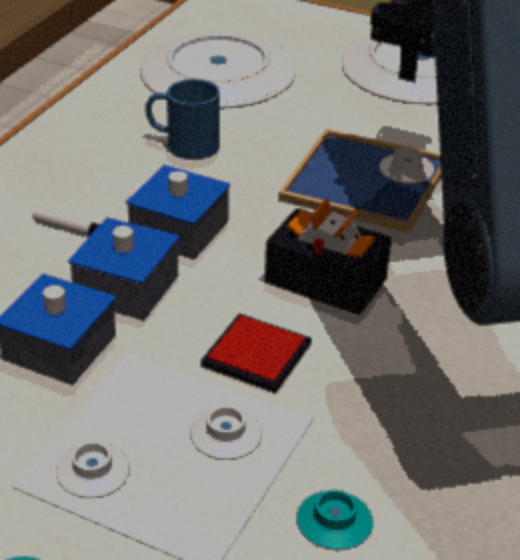

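View 4: dish 1 lies flat in the tray's far-right corner. Two dishes remain on the sheet, not displaced, at side (266,321) and (332,302).

Call:
{"name": "arm_command", "arguments": {
  "plan": [
    [0,0,-4,-0.009,0.014,-0.005,7],
    [0,0.5,-6,0,0,0,7],
    [0,1,-6,0,0,0,7],
    [0,1,-6,0,0,0,7],
    [0,1,-6,0,0,0,7],
    [0,1,-6,0,0,0,7],
    [0,1,-6,0,0,0,7],
    [0,1,-6,0,0,0,7],
    [0,1,-6,0,0,0,7],
    [0,0.5,-6,0,0,0,7],
    [1,0,-5,0,0,0,7],
    [2,0,-2,0,0,0,7]
  ]
}}

```text
time: 10.12
position: [0.5043, 0.318, 0.113]
tool_rot: [-0.497, -0.505, 0.507, -0.491]
ft_force: [0.6, -0.2, -0.2]
grip_width: 0.0703
```

```bash
python3 - <<'E'
from h import *
togo((.5075,.327,.05),-np.pi/2)
E
```

```text
shift if turned [ 6.3   0.32 -0.9 ] shift now [ 6.3   0.46 -0.88] turn [-0.008 -0.004  0.024] t 10.125
```

Call:
{"name": "arm_command", "arguments": {
  "plan": [
    [2,0.4,-0.5,-0.008,-0.004,0.024,7],
    [4,0,0,0,0,0,7],
    [0,0,0,0,0,0,7]
  ]
}}

```text
time: 10.5
position: [0.5026, 0.3242, 0.0439]
tool_rot: [-0.495, -0.503, 0.503, -0.5]
ft_force: [0.1, 0.1, 0.2]
grip_width: 0.0702
```

Call:
{"name": "arm_command", "arguments": {
  "plan": [
    [1.5,0.5,-0.3,0,0,0,7],
    [1,0,0,0,0,0,7],
    [0,0,0,0,0,0,7],
    [0,0,0,0,0,0,3.5],
    [0,0,0,0,0,0,3.5],
    [0,0,0,0,0,0,3.5],
    [0,0,0,0,0,0,3.5]
  ]
}}

```text
time: 11.38
position: [0.5105, 0.3276, 0.0206]
tool_rot: [0.497, 0.501, -0.501, 0.5]
ft_force: [-0.0, -0.1, -1.6]
grip_width: 0.0398
```

Call:
{"name": "arm_command", "arguments": {
  "plan": [
    [-3,0,0,0,0,0,3.5],
    [-5,0,0,0,0,0,3.5],
    [-5,0,2,0,0,0,3.5],
    [-1,0,5,0,0,0,3.5],
    [0,0,6,0,0,0,3.5],
    [0,0,6,0,0,0,3.5],
    [0,0,6,0,0,0,3.5],
    [0,0,6,0,0,0,3.5],
    [0,0,6,0,0,0,3.5],
    [0,0,6,0,0,0,3.5],
    [0,0,6,0,0,0,3.5],
    [0,0,6,0,0,0,3.5]
  ]
}}

```text
time: 12.88
position: [0.5149, -0.2339, 0.167]
tool_rot: [0.496, 0.503, -0.498, 0.504]
ft_force: [1.2, 0.1, -1.9]
grip_width: 0.0389
```

```bash
python3 - <<'E'
from h import *
togo((.515,-.348,.06),-np.pi/2)
E
```

```text
shift if turned [1.070e+01 1.000e-02 1.141e+01] shift now [10.74 -0.13 11.38] turn [0.013 0.003 0.   ] t 12.875
```

Call:
{"name": "arm_command", "arguments": {
  "plan": [
    [0,0,6,0.013,0.003,0,3.5],
    [2,0,4,0,0,0,3.5],
    [4,0,0,0,0,0,3.5],
    [4,0,0,0,0,0,3.5],
    [0,0,0,0,0,0,3.5]
  ]
}}

```text
time: 13.5
position: [0.5148, -0.345, 0.065]
tool_rot: [-0.502, -0.496, 0.502, -0.499]
ft_force: [0.2, 0.7, -2.0]
grip_width: 0.0385
```

Call:
{"name": "arm_command", "arguments": {
  "plan": [
    [2,0,0.2,0,0,0,3.5],
    [1,0,0,0,0,0,3.5],
    [0.4,0,0,0,0,0,3.5],
    [0,0,0,0,0,0,3.5]
  ]
}}

```text
time: 14.0
position: [0.5171, -0.3482, 0.0327]
tool_rot: [-0.502, -0.494, 0.502, -0.502]
ft_force: [0.4, -0.1, -1.4]
grip_width: 0.0386
```

Call:
{"name": "arm_command", "arguments": {
  "plan": [
    [0.3,-0.2,0,0,0,0,3.5],
    [0.2,0,0,0,0,0,3.5],
    [0.1,0,0,0,0,0,3.5],
    [0.1,0,0,0,0,0,3.5],
    [0,0,0,0,0,0,3.5]
  ]
}}

```text
time: 14.62
position: [0.516, -0.3488, 0.0269]
tool_rot: [0.502, 0.493, -0.502, 0.503]
ft_force: [-0.1, -0.9, -1.9]
grip_width: 0.0384
```

Call:
{"name": "arm_command", "arguments": {
  "plan": [
    [0.1,0,0,0,0,0,3.5],
    [0.1,0,0,0,0,0,3.5],
    [0,0,0,0,0,0,3.5]
  ]
}}

```text
time: 15.0
position: [0.5162, -0.3489, 0.0249]
tool_rot: [0.502, 0.493, -0.502, 0.503]
ft_force: [0.1, 0.2, -0.1]
grip_width: 0.039
```

Force is back to zero, so it has contact. Release and go for the third dish.

Call:
{"name": "arm_command", "arguments": {
  "plan": [
    [0,0,0,0,0,0,4.4],
    [0,0,0,0,0,0,5],
    [0,0,0,0,0,0,6.5],
    [-2,0,0,0,0,0,6.5],
    [-5,0,0,0,0,0,6.5],
    [-5,0,0,0,0,0,6.5],
    [-2,0,0,0,0,0,6.5]
  ]
}}

```text
time: 15.88
position: [0.5146, -0.3475, 0.1717]
tool_rot: [0.502, 0.493, -0.502, 0.503]
ft_force: [-0.2, 0.3, 0.1]
grip_width: 0.0651
```

```bash
python3 - <<'E'
from h import *
dots(); togo((.412,.217,.05),-np.pi/2)
E
```

```text
top [259. 284.] 18 [409.  218.3  12. ]
side [332. 302.] 10 [413.  214.8  12. ]
shift if turned [ 12.15 -10.31 -56.49] shift now [ 11.36 -10.87 -56.55] turn [-0.007  0.012 -0.012] t 15.975
```

Call:
{"name": "arm_command", "arguments": {
  "plan": [
    [0,0,-4,-0.007,0.012,-0.012,7],
    [0,-1,-6,0,0,0,7],
    [0,-1.5,-6,0,0,0,7],
    [0,-1.5,-6,0,0,0,7],
    [0,-1.5,-6,0,0,0,7],
    [0,-1.5,-6,0,0,0,7],
    [0,-1.5,-6,0,0,0,7],
    [0,-1,-6,0,0,0,7],
    [0,-0.5,-5,0,0,0,7],
    [1,0,-3,0,0,0,7],
    [2,0,0,0,0,0,7],
    [0,0,0,0,0,0,7]
  ]
}}

```text
time: 17.48
position: [0.4098, 0.202, 0.136]
tool_rot: [-0.499, -0.501, 0.502, -0.498]
ft_force: [0.8, -1.2, 0.2]
grip_width: 0.0698
```

```bash
python3 - <<'E'
from h import *
togo((.413,.217,.05),-np.pi/2)
E
```

```text
shift if turned [ 8.6   0.32 -1.5 ] shift now [ 8.59  0.37 -1.51] turn [-0.003  0.001  0.006] t 17.475
```

Call:
{"name": "arm_command", "arguments": {
  "plan": [
    [3,0.3,-1.5,-0.003,0,0.006,7],
    [5,0,0,0,0,0,7],
    [0,0,0,0,0,0,7]
  ]
}}

```text
time: 17.85
position: [0.4146, 0.2167, 0.0554]
tool_rot: [0.501, 0.499, -0.5, 0.5]
ft_force: [-0.5, -0.6, -0.1]
grip_width: 0.0701
```

Call:
{"name": "arm_command", "arguments": {
  "plan": [
    [2.5,0,0,0,0,0,7],
    [1.3,0,0,0,0,0,7],
    [0,0,0,0,0,0,7],
    [0,0,0,0,0,0,3.5],
    [0,0,0,0,0,0,3.5],
    [0,0,0,0,0,0,3.5],
    [0,0,0,0,0,0,3.5]
  ]
}}

```text
time: 18.73
position: [0.4208, 0.2171, 0.0247]
tool_rot: [0.506, 0.496, -0.496, 0.502]
ft_force: [0.6, 0.0, -1.2]
grip_width: 0.0392
```

```bash
python3 - <<'E'
from h import *
togo((.413,.217,.018),-np.pi/2); print(robot.get_obs()['q'])
E
```

```text
shift if turned [ 0.67 -0.78  0.01] shift now [ 0.66 -0.79  0.01] turn [-0.004 -0.004 -0.017] t 18.725
[ 2.40092430e-01  6.84907362e-01  1.96832424e+00 -1.39926405e-03
  4.70869247e-01  1.81648311e+00]
```

Call:
{"name": "arm_command", "arguments": {
  "plan": [
    [0,0,0,0,0,0,7],
    [0,0,0,0,0,0,7],
    [0.3,-0.8,0,0,0,-0.01,7],
    [0.3,0,0,0,0,0,7],
    [0,0,0,0,0,0,7]
  ]
}}

```text
time: 19.35
position: [0.4117, 0.2171, 0.0179]
tool_rot: [0.503, 0.499, -0.499, 0.499]
ft_force: [-0.1, -0.1, 0.9]
grip_width: 0.0693
```

```bash
python3 - <<'E'
from h import *
togo((.413,.217,.018),-np.pi/2); print(robot.get_obs()['q'])
E
```

```text
shift if turned [-0.01  0.13  0.01] shift now [-0.01  0.13  0.01] turn [-0.004 -0.003 -0.005] t 19.35
[0.24318494 0.69744058 1.98222214 0.00432641 0.45609705 1.81414258]
```

Call:
{"name": "arm_command", "arguments": {
  "plan": [
    [0.1,0,0,0,0,0,3.5],
    [0,0,0,0,0,0,3.5],
    [0,0,0,0,0,0,3.5],
    [0,0,0,0,0,0,3.5]
  ]
}}

```text
time: 19.85
position: [0.4119, 0.2171, 0.0168]
tool_rot: [0.503, 0.498, -0.499, 0.499]
ft_force: [0.2, -0.3, -0.7]
grip_width: 0.0397
```

Call:
{"name": "arm_command", "arguments": {
  "plan": [
    [-3,0,0,0,0,0,3.5],
    [-5,0,0,0,0,0,3.5],
    [-5,0.5,2,0,0,0,3.5],
    [-1,1,5,0,0,0,3.5],
    [0,1.5,6,0,0,0,3.5],
    [0,1.5,6,0,0,0,3.5],
    [0,1.5,6,0,0,0,3.5],
    [0,1.5,6,0,0,0,3.5],
    [0,1,5,0,0,0,3.5],
    [0,0.5,5,0,0,0,3.5],
    [0,0,3,0,0,0,3.5],
    [0,0,0,0,0,0,3.5]
  ]
}}

```text
time: 21.35
position: [0.502, -0.2361, 0.1596]
tool_rot: [0.503, 0.498, -0.498, 0.501]
ft_force: [0.3, 0.7, -0.8]
grip_width: 0.0396
```

```bash
python3 - <<'E'
from h import *
togo((.508,-.262,.05),-np.pi/2)
E
```

```text
shift if turned [10.96  0.6   2.59] shift now [10.96  0.52  2.6 ] turn [-0.002 -0.001 -0.008] t 21.35
```

Call:
{"name": "arm_command", "arguments": {
  "plan": [
    [3,0.6,2.6,0,0,-0.008,3.5],
    [4,0,0,0,0,0,3.5],
    [3,0,0,0,0,0,3.5],
    [0,0,0,0,0,0,3.5]
  ]
}}

```text
time: 21.85
position: [0.5071, -0.2581, 0.0572]
tool_rot: [0.501, 0.502, -0.5, 0.498]
ft_force: [-0.4, 0.5, -0.7]
grip_width: 0.0392
```

Call:
{"name": "arm_command", "arguments": {
  "plan": [
    [1.5,0,0.2,0,0,0,3.5],
    [0.8,0,0,0,0,0,3.5],
    [0.4,0,0,0,0,0,3.5],
    [0.2,0,0,0,0,0,3.5],
    [0,0,0,0,0,0,3.5]
  ]
}}

```text
time: 22.48
position: [0.509, -0.2598, 0.0298]
tool_rot: [0.501, 0.5, -0.499, 0.5]
ft_force: [0.8, 0.0, -1.5]
grip_width: 0.0393
```

Call:
{"name": "arm_command", "arguments": {
  "plan": [
    [0.4,0,0,0,0,0,3.5],
    [0.2,0,0,0,0,0,3.5],
    [0.1,0,0,0,0,0,3.5],
    [0.1,0,0,0,0,0,3.5],
    [0,0,0,0,0,0,3.5]
  ]
}}

```text
time: 23.1
position: [0.5093, -0.2602, 0.0218]
tool_rot: [0.501, 0.5, -0.499, 0.501]
ft_force: [-0.5, 0.4, -0.7]
grip_width: 0.039
```

Call:
{"name": "arm_command", "arguments": {
  "plan": [
    [0.1,0,0,0,0,0,3.5],
    [0,0,0,0,0,0,3.5]
  ]
}}

```text
time: 23.35
position: [0.5094, -0.2602, 0.0209]
tool_rot: [0.501, 0.5, -0.499, 0.501]
ft_force: [-0.2, 0.4, -0.9]
grip_width: 0.0388
```

Call:
{"name": "arm_command", "arguments": {
  "plan": [
    [0.08,0,0,0,0,0,3.5],
    [0,0,0,0,0,0,3.5],
    [0,0,0,0,0,0,4.4],
    [0,0,0,0,0,0,5],
    [0,0,0,0,0,0,6.5],
    [-2,0,0,0,0,0,6.5],
    [-5,0,0,0,0,0,6.5],
    [-5,0,0,0,0,0,6.5],
    [-2,0,-4,0,0,0,3],
    [0,-2,-6,0,0,0,0],
    [0,-4,-5,0,0,0,0],
    [0,-3,0,0,0,0,0]
  ]
}}

```text
time: 24.85
position: [0.4207, -0.1084, 0.1648]
tool_rot: [0.502, 0.497, -0.498, 0.503]
ft_force: [0.3, -0.4, -0.3]
grip_width: 0.0326
```

```bash
cat >> h.py <<'E'
def wheel(nm):
    a,_,_=grab('top'); b,_,_=grab('side')
    A=cv2.resize(a[200:310,355:545],None,fx=4,fy=4,interpolation=2); B=cv2.resize(b[145:250,340:460],None,fx=3,fy=3,interpolation=2)
    # top: counter + tray; side: counter
    o=np.zeros((440,760+0,3),np.uint8); o[:440,:760]=A; cv2.imwrite(f'pics/{nm}t.png',np.hstack([A[:, :440],np.vstack([B,np.zeros((440-B.shape[0],B.shape[1],3),np.uint8)])]))
    cv2.imwrite(f'pics/{nm}a.png',A)
E
python3 - <<'E'
from h import *
wheel('w0'); dots(); togo((.35,-.074,.16),-np.pi/2)
E
```

```text
top [305. 286.] 57 [402.9 113.1  12. ]
shift if turned [ 0.53 -7.45 -3.88] shift now [ 0.4  -7.48 -3.84] turn [-0.006  0.005 -0.015] t 25.05
```

View pics/w0a.png

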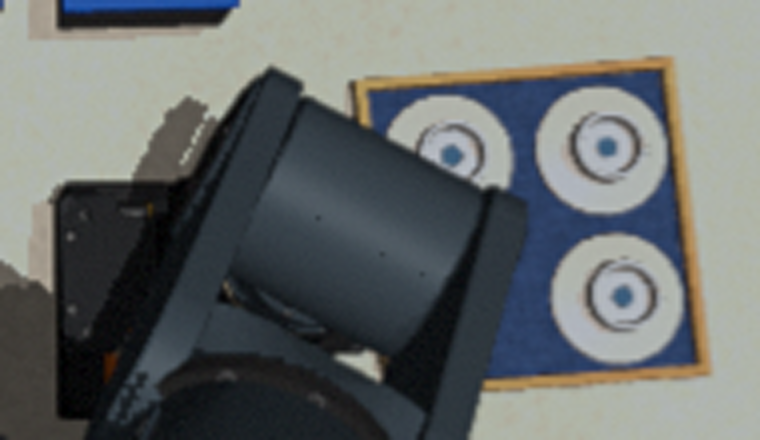

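View 5: all three dishes lie flat in separate slots of the tray, foot rings up. Now the wheel.

Call:
{"name": "arm_command", "arguments": {
  "plan": [
    [0,-2,-2,0,0,-0.015,0],
    [0,-1.3,-1.4,0,0,0,0],
    [0,0,0,0,0,0,0],
    [0,0,0,0,0,0,0],
    [0,0,0,0,0,0,0]
  ]
}}

```text
time: 25.68
position: [0.3992, -0.0829, 0.1654]
tool_rot: [0.502, 0.493, -0.502, 0.503]
ft_force: [0.6, -0.3, 0.1]
grip_width: 0.0004
```

```bash
python3 - <<'E'
from h import *
togo((.388,-.075,.098),-np.pi/2)
p,d,c=grab('side')
cv2.imwrite('pics/w1.png',cv2.resize(p[90:250,320:470],None,fx=3,fy=3,interpolation=2))
E
```

```text
shift if turned [ 6.74 -1.12 -0.79] shift now [ 6.72 -1.2  -0.85] turn [-0.009  0.01  -0.01 ] t 25.675
```

View pics/w1.png

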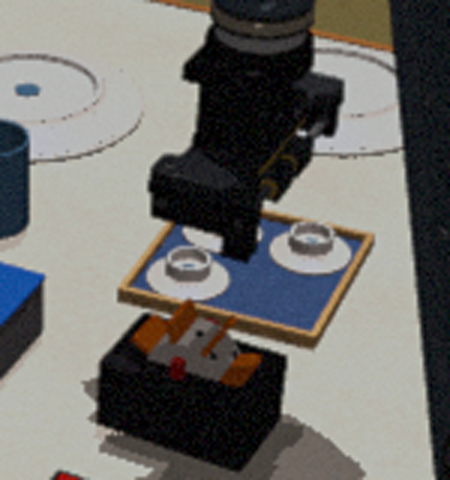

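View 6: closed fingertips above the counter, on the robot side of the wheel, with ridges clear below. The robot-side face shows 2 pips.

Call:
{"name": "arm_command", "arguments": {
  "plan": [
    [1,-1.1,-0.8,-0.009,0.01,-0.01,0],
    [3,0,0,0,0,0,0],
    [0,0,0,0,0,0,0]
  ]
}}

```text
time: 26.1
position: [0.3874, -0.0745, 0.1238]
tool_rot: [0.5, 0.5, -0.5, 0.5]
ft_force: [-1.0, -0.2, 0.7]
grip_width: 0.0003
```

Call:
{"name": "arm_command", "arguments": {
  "plan": [
    [1.5,-0.1,0,0,0,0,0],
    [1,0,0,0,0,0,0],
    [0,0,0,0,0,0,0],
    [0,0.5,0,0,0,0,0],
    [0,0.5,0,0,0,0,0],
    [0,0,0,0,0,0,0]
  ]
}}

```text
time: 26.85
position: [0.3945, -0.0733, 0.0999]
tool_rot: [0.499, 0.502, -0.5, 0.499]
ft_force: [-0.8, -0.7, 0.7]
grip_width: 0.0007
```

Call:
{"name": "arm_command", "arguments": {
  "plan": [
    [0,0.7,0,0,0,0,0],
    [0,0.7,0,0,0,0,0],
    [0,0.7,0,0,0,0,0],
    [0,0.7,0,0,0,0,0],
    [0,0.5,0,0,0,0,0],
    [0,0,0,0,0,0,0]
  ]
}}

```text
time: 27.6
position: [0.4297, -0.073, 0.0994]
tool_rot: [0.499, 0.503, -0.5, 0.498]
ft_force: [-2.3, 0.3, -0.3]
grip_width: 0.0003
```

Call:
{"name": "arm_command", "arguments": {
  "plan": [
    [-0.5,-0.3,0,0,0,0,0],
    [-2,0,0,0,0,0,0],
    [-2,0,0,0,0,0,0],
    [-1,-3,0,0,0,0,0],
    [0,-1.5,0,0,0,0,0],
    [0,0,0,0,0,0,0]
  ]
}}

```text
time: 28.35
position: [0.3868, -0.0759, 0.1583]
tool_rot: [0.502, 0.497, -0.498, 0.504]
ft_force: [0.4, -0.8, 0.4]
grip_width: 0.0005
```

```bash
python3 - <<'E'
from h import *
togo((.388,-.075,.098),-np.pi/2)
p,d,c=grab('side'); ci=c
C=cloud(d,c); 
# ridge tips: highest points near wheel along x
m=(abs(C[...,1]+.074)<.03)&(abs(C[...,0]-.425)<.07)&(C[...,2]>.07)&(C[...,2]<.112)
h=cv2.cvtColor(p,cv2.COLOR_BGR2HSV); og=m&(h[...,0]>5)&(h[...,0]<20)&(h[...,1]>130)
n,l,s,_=cv2.connectedComponentsWithStats(og.astype(np.uint8))
for i in range(1,n):
    if s[i,4]>15:
        q=C[l==i]; t=q[q[:,2]>q[:,2].max()-.006]; print(s[i,4],np.round(t.mean(0)*1000),np.round(q.max(0)*1000))
cv2.imwrite('pics/w2.png',cv2.resize(p[90:250,320:470],None,fx=3,fy=3,interpolation=2))
E
```

```text
shift if turned [ 6.03  0.12 -0.09] shift now [ 6.03  0.06 -0.11] turn [ 0.     0.003 -0.011] t 28.35
167 [444. -72. 103.] [476. -50. 106.]
45 [406. -72. 103.] [418. -49. 106.]
81 [383. -71.  76.] [396. -51.  80.]
```

View pics/w2.png

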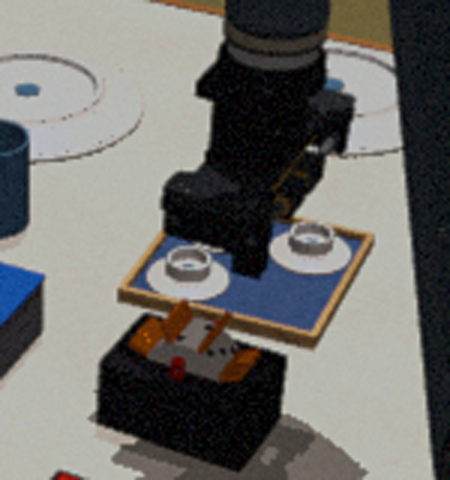

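View 7: 2 pips are now on top, with ridge tips at x = 444 and 406 mm, symmetric about 425. Repeat the same push.

Call:
{"name": "arm_command", "arguments": {
  "plan": [
    [3,0,0,0,0,-0.011,0],
    [2.3,0,0,0,0,0,0],
    [0.7,0,0,0,0,0,0],
    [0,0,0,0,0,0,0]
  ]
}}

```text
time: 28.9
position: [0.3922, -0.0781, 0.0964]
tool_rot: [0.5, 0.498, -0.5, 0.503]
ft_force: [-1.2, 0.1, 0.5]
grip_width: 0.0006
```

Call:
{"name": "arm_command", "arguments": {
  "plan": [
    [-0.1,0.6,-0.2,0,0,0,0],
    [-0.2,0.7,0,0,0,0,0],
    [0,0.7,0,0,0,0,0],
    [0,0.7,0,0,0,0,0],
    [0,0.5,0,0,0,0,0],
    [0,0,0,0,0,0,0]
  ]
}}

```text
time: 29.65
position: [0.4262, -0.0757, 0.1011]
tool_rot: [0.499, 0.498, -0.5, 0.503]
ft_force: [-1.0, -0.1, -1.2]
grip_width: 0.0003
```

Call:
{"name": "arm_command", "arguments": {
  "plan": [
    [0.1,0.3,0,0,0,0,0],
    [0,0.1,0,0,0,0,0],
    [0,0,0,0,0,0,0]
  ]
}}

```text
time: 30.02
position: [0.4302, -0.0757, 0.1]
tool_rot: [0.499, 0.498, -0.5, 0.503]
ft_force: [-2.1, -0.2, -0.3]
grip_width: 0.0005
```

Retreat up and out of the view (robot side, away from the top camera's line).

Call:
{"name": "arm_command", "arguments": {
  "plan": [
    [-0.5,-0.3,0,0,0,0,0],
    [-2,0,0,0,0,0,0],
    [-3,0,0,0,0,0,3],
    [-2,2,-5,0,0,0,6],
    [0,3,-6,0,0,0,6],
    [0,3,-6,0,0,0,6],
    [0,1,-6,0,0,0,6],
    [0,0,-4,0,0,0,6]
  ]
}}

```text
time: 31.02
position: [0.5269, 0.1895, 0.1826]
tool_rot: [0.509, 0.487, -0.496, 0.507]
ft_force: [0.4, -0.7, -0.9]
grip_width: 0.0522
```

```bash
python3 - <<'E'
from h import *
p,d,c=grab('side'); C=cloud(d,c)
m=(abs(C[...,1]+.074)<.03)&(abs(C[...,0]-.425)<.07)&(C[...,2]>.07)&(C[...,2]<.112)
h=cv2.cvtColor(p,cv2.COLOR_BGR2HSV); og=m&(h[...,0]>5)&(h[...,0]<20)&(h[...,1]>130)
n,l,s,_=cv2.connectedComponentsWithStats(og.astype(np.uint8))
for i in range(1,n):
    if s[i,4]>15:
        q=C[l==i]; t=q[q[:,2]>q[:,2].max()-.006]; print(s[i,4],np.round(t.mean(0)*1000),np.round(q.max(0)*1000))
togo((.6405,.185,.1),-np.pi/2)
a,_,_=grab('top'); cv2.imwrite('pics/w3.png',np.hstack([cv2.resize(a[230:320,355:425],(350,450),interpolation=2),cv2.resize(p[170:260,340:420],(400,450),interpolation=2)]))
E
```

```text
177 [444. -71. 103.] [474. -52. 106.]
42 [406. -74. 103.] [418. -53. 107.]
87 [381. -72.  77.] [397. -50.  80.]
shift if turned [ 8.28 11.38  0.86] shift now [ 8.66 11.1   0.73] turn [-0.01   0.003 -0.034] t 31.075
```

View pics/w3.png

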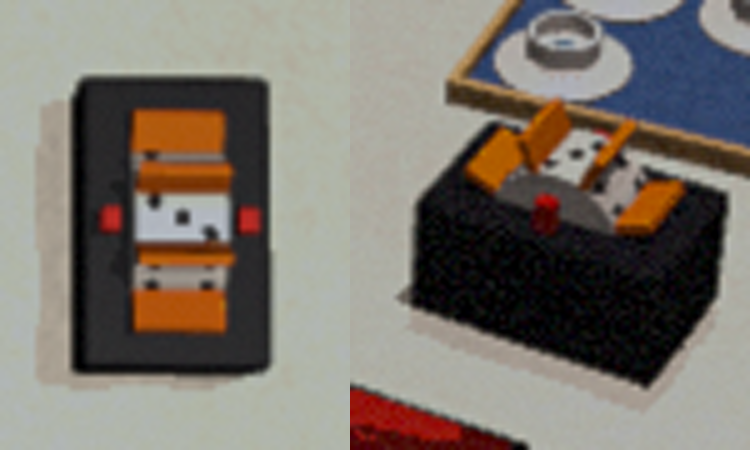

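View 8: exactly 3 pips on top, centred on the red marks. Next is the left tub's lid, at (640,185).

Call:
{"name": "arm_command", "arguments": {
  "plan": [
    [1,4,0.5,-0.01,0,-0.034,5.5],
    [3,4,0.3,0,0,0,5.5],
    [2,3,0,0,0,0,5.5],
    [0,0,0,0,0,0,5.5]
  ]
}}

```text
time: 31.62
position: [0.6397, 0.1806, 0.1242]
tool_rot: [0.499, 0.499, -0.5, 0.503]
ft_force: [-0.2, -0.4, -0.5]
grip_width: 0.055
```

```bash
python3 - <<'E'
from h import *
togo((.641,.185,.067),-np.pi/2)
E
```

```text
shift if turned [ 5.72  0.13 -0.44] shift now [ 5.72  0.12 -0.46] turn [ 0.003  0.005 -0.003] t 31.625
```

Call:
{"name": "arm_command", "arguments": {
  "plan": [
    [2,0,-0.4,0,0.005,0,5.5],
    [2,0,0,0,0,0,5.5],
    [1.2,0,0,0,0,0,5.5],
    [0,0,0,0,0,0,5.5]
  ]
}}

```text
time: 32.12
position: [0.6382, 0.1822, 0.0745]
tool_rot: [0.501, 0.499, -0.499, 0.501]
ft_force: [-0.1, -0.1, 0.7]
grip_width: 0.0549
```

Call:
{"name": "arm_command", "arguments": {
  "plan": [
    [0.5,0.3,-0.3,0,0,0,5.5],
    [0.2,0,0,0,0,0,5.5],
    [0,0,0,0,0,0,2],
    [0,0,0,0,0,0,2],
    [0,0,0,0,0,0,2],
    [0,0,0,0,0,0,2],
    [0,0,0,0,0,0,2]
  ]
}}

```text
time: 33.0
position: [0.6428, 0.1856, 0.0701]
tool_rot: [0.502, 0.498, -0.497, 0.502]
ft_force: [-0.4, 0.4, -0.9]
grip_width: 0.0236
```

Call:
{"name": "arm_command", "arguments": {
  "plan": [
    [-1,0,0,0,0,0,2],
    [-3,0,0,0,0,0,2],
    [-4,0,0,0,0,0,2],
    [-2,-3,-1,0,0,0,2],
    [0,-4,-2,0,0,0,2],
    [0,-4,-2,0,0,0,2],
    [0,-3,-2,0,0,0,2],
    [0,-2,-1,0,0,0,2],
    [0,0,0,0,0,0,2]
  ]
}}

```text
time: 34.12
position: [0.4793, 0.267, 0.1763]
tool_rot: [0.505, 0.497, -0.496, 0.503]
ft_force: [-0.4, 0.3, -1.4]
grip_width: 0.0234
```

```bash
python3 - <<'E'
from h import *
togo((.47,.27,.06),-np.pi/2)
a,_,_=grab('top'); p,_,_=grab('side'); cv2.imwrite('pics/t1.png',np.hstack([cv2.resize(a[130:330,180:360],(405,450),interpolation=2),cv2.resize(p[170:350,200:360],(400,450),interpolation=2)])[:, :800])
E
```

```text
shift if turned [11.63 -0.93 -0.3 ] shift now [11.61 -1.11 -0.27] turn [-0.    -0.003 -0.015] t 34.125
```

View pics/t1.png

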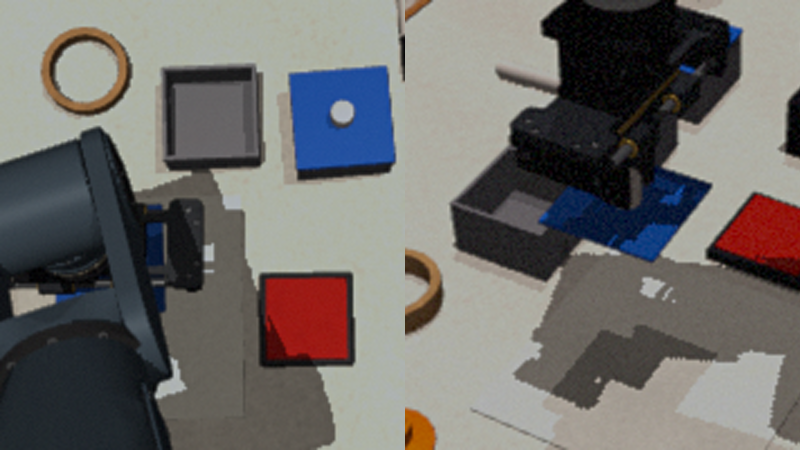

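View 9: the left tub at top (265,172) is empty and the lid is held. Put it back.

Call:
{"name": "arm_command", "arguments": {
  "plan": [
    [0,3,1,0,0,-0.015,2],
    [0,4,2,0,0,0,2],
    [0,4,2,0,0,0,2],
    [0,3,2,0,0,0,2],
    [0,2,1,0,0,0,2],
    [2,0,0,0,0,0,2],
    [2,0,0,0,0,0,2],
    [0,0,0,0,0,0,2]
  ]
}}

```text
time: 35.22
position: [0.6616, 0.1725, 0.1348]
tool_rot: [0.508, 0.493, -0.5, 0.499]
ft_force: [0.3, 0.1, -1.4]
grip_width: 0.0233
```

```bash
python3 - <<'E'
from h import *
togo((.6428,.1856,.0701),-np.pi/2)
E
```

```text
shift if turned [ 6.47 -1.88 -1.31] shift now [ 6.44 -1.99 -1.28] turn [-0.015 -0.002 -0.014] t 35.225
```

Call:
{"name": "arm_command", "arguments": {
  "plan": [
    [1,-1.9,-1.3,-0.012,0,-0.01,2],
    [2,0,0,0,0,0,2],
    [0.5,0,0,0,0,0,2],
    [0,0,0,0,0,0,2]
  ]
}}

```text
time: 35.72
position: [0.6485, 0.1836, 0.1019]
tool_rot: [0.505, 0.496, -0.498, 0.501]
ft_force: [0.4, 0.1, -0.8]
grip_width: 0.0233
```

```bash
python3 - <<'E'
from h import *
togo((.6428,.1856,.0701),-np.pi/2)
E
```

```text
shift if turned [ 3.18 -0.57 -0.2 ] shift now [ 3.17 -0.61 -0.19] turn [-0.006 -0.002 -0.012] t 35.725
```

Call:
{"name": "arm_command", "arguments": {
  "plan": [
    [1,-0.6,-0.2,-0.004,0,0,2],
    [0.8,0,0,0,0,0,2],
    [0.4,0,0,0,0,0,2],
    [0,0,0,0,0,0,2]
  ]
}}

```text
time: 36.22
position: [0.6438, 0.1857, 0.0801]
tool_rot: [0.505, 0.496, -0.496, 0.503]
ft_force: [-0.2, -0.2, 0.6]
grip_width: 0.0232
```

Call:
{"name": "arm_command", "arguments": {
  "plan": [
    [0.4,-0.1,0,0,0,0,2],
    [0.3,0,0,0,0,0,2],
    [0.15,0,0,0,0,0,2],
    [0,0,0,0,0,0,2]
  ]
}}

```text
time: 36.72
position: [0.6433, 0.1858, 0.0713]
tool_rot: [0.505, 0.496, -0.496, 0.503]
ft_force: [0.9, -0.2, -1.2]
grip_width: 0.023
```

Call:
{"name": "arm_command", "arguments": {
  "plan": [
    [0.12,0,0,0,0,0,2],
    [0,0,0,0,0,0,2],
    [0,0,0,0,0,0,3],
    [0,0,0,0,0,0,5.5],
    [0,0,0,0,0,0,5.5],
    [-3,0,0,0,0,0,5.5],
    [-3,0,2,0,0,0,5.5],
    [0,0,5,0,0,0,5.5],
    [0,-0.5,5,0,0,0,5.5],
    [0,0,0,0,0,0,5.5]
  ]
}}

```text
time: 37.98
position: [0.6389, 0.0635, 0.1331]
tool_rot: [0.505, 0.495, -0.494, 0.505]
ft_force: [-0.5, 0.2, -0.1]
grip_width: 0.0549
```

```bash
cat >> h.py <<'E'
def lids():
    for n in('top','side'):
        p,d,ci=grab(n); hsv=cv2.cvtColor(p,cv2.COLOR_BGR2HSV); C=cloud(d,ci)
        m=(hsv[...,0]>100)&(hsv[...,0]<130)&(hsv[...,1]>120)&(C[...,0]>.56)&(C[...,0]<.71)&(C[...,1]>-.15)&(C[...,1]<.25)&(C[...,2]>.05)
        for c in blobs(m,300):
            k=cv2.drawContours(np.zeros((480,640),np.uint8),[c],-1,1,-1)>0; q=C[k&m]
            A=np.c_[q[:,:2],np.ones(len(q))]; f=np.linalg.lstsq(A,q[:,2],rcond=None)[0]
            print(n,square(ci,c,.06),'z',round(np.median(q[:,2])*1000,1),'tilt',np.round(f[:2],3))
E
python3 - <<'E'
from h import *
lids(); togo((.636,.051,.067),-np.pi/2)
E
```

```text
top [ 6.351e+02 -8.450e+01  9.920e+01  9.970e+01  3.000e-01] z 58.8 tilt [-0.04   0.106]
top [642.1 193.8  99.   81.9   1.6] z 58.8 tilt [-0.06  -0.238]
side [642.3 188.9 100.7 102.7   1.6] z 59.0 tilt [0.003 0.001]
side [634.4  53.5 101.1 103.2   4.8] z 58.9 tilt [0.004 0.002]
side [635.4 -80.1 101.  103.    0. ] z 58.9 tilt [ 0.001 -0.006]
shift if turned [ 6.59 -0.28  1.56] shift now [ 6.58 -0.42  1.57] turn [ 0.004 -0.003 -0.02 ] t 38.075
```

Lid C is flat at the same height as the untouched lids, so it is seated. Now the middle lid.

Call:
{"name": "arm_command", "arguments": {
  "plan": [
    [2,-0.3,1.4,0,0,-0.02,5.5],
    [2,0,0,0,0,0,5.5],
    [1.2,0,0,0,0,0,5.5],
    [0,0,0,0,0,0,5.5]
  ]
}}

```text
time: 38.58
position: [0.6349, 0.055, 0.0755]
tool_rot: [0.497, 0.504, -0.498, 0.5]
ft_force: [-0.4, 0.1, 0.6]
grip_width: 0.0553
```

Call:
{"name": "arm_command", "arguments": {
  "plan": [
    [0.5,0.1,0.3,0,0,0,5.5],
    [0.2,0,0,0,0,0,5.5],
    [0,0,0,0,0,0,2],
    [0,0,0,0,0,0,2],
    [0,0,0,0,0,0,2],
    [0,0,0,0,0,0,2],
    [0,0,0,0,0,0,2]
  ]
}}

```text
time: 39.45
position: [0.6373, 0.052, 0.0697]
tool_rot: [0.498, 0.504, -0.497, 0.501]
ft_force: [-0.2, -0.0, -1.5]
grip_width: 0.0232
```

Call:
{"name": "arm_command", "arguments": {
  "plan": [
    [-1,0,0,0,0,0,2],
    [-3,0,0,0,0,0,2],
    [-4,0,0,0,0,0,2],
    [-3,-3,-2,0,0,0,2],
    [0,-4,-4,0,0,0,2],
    [0,-4,-5,0,0,0,2],
    [0,-3,-5,0,0,0,2],
    [0,-2,-4,0,0,0,2],
    [0,0,-1,0,0,0,2],
    [0,0,0,0,0,0,2]
  ]
}}

```text
time: 40.7
position: [0.4741, 0.2651, 0.19]
tool_rot: [0.501, 0.501, -0.495, 0.503]
ft_force: [-0.1, 0.6, -0.4]
grip_width: 0.0227
```

```bash
python3 - <<'E'
from h import *
togo((.47,.27,.06),-np.pi/2)
a,d,ci=grab('top'); C=cloud(d,ci); q=C[150:215,305:362]; print(np.round(q[12::10,5::8,2]*1000))
cv2.imwrite('pics/t2.png',cv2.resize(a[130:230,290:430],(700,500),interpolation=2))
E
```

```text
shift if turned [13.   -0.41 -0.49] shift now [13.   -0.51 -0.43] turn [ 0.008 -0.005 -0.009] t 40.7
[[-3.  3.  1. 58. 50. 54.  1.]
 [62.  5.  6.  1.  6. 57. -3.]
 [50.  2.  5. 42. -1. 46.  4.]
 [ 2.  2.  8. 24.  4. 15.  0.]
 [-5.  7.  4. 53. 46. 54. -3.]
 [-4. -2. -1.  1. -5. -3.  0.]]
```

View pics/t2.png

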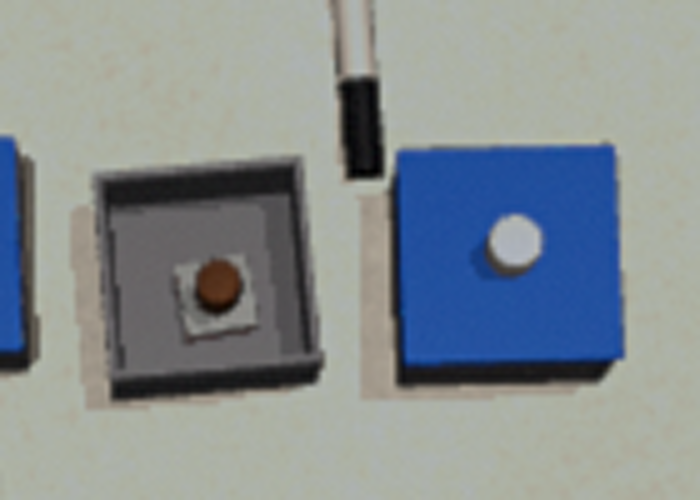

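View 10: the stamp is in the middle tub, handle at top (333.6,186.4). Set this lid on the sheet.

Call:
{"name": "arm_command", "arguments": {
  "plan": [
    [4,-0.3,-0.4,0.008,0,-0.009,2],
    [5,0,0,0,0,0,2],
    [3,0,0,0,0,0,2],
    [1.5,0,0,0,0,0,2],
    [0.6,0,0,0,0,0,2],
    [0,0,0,0,0,0,2]
  ]
}}

```text
time: 41.5
position: [0.4808, 0.2639, 0.0475]
tool_rot: [0.507, 0.496, -0.499, 0.498]
ft_force: [0.5, -0.5, 0.0]
grip_width: 0.0236
```

```bash
python3 - <<'E'
from h import *
togo((.47,.27,.022),-np.pi/2)
p,d,ci=grab('top'); h=cv2.cvtColor(p,cv2.COLOR_BGR2HSV)
def br(h): return (h[...,0]<20)&(h[...,1]>80)&(h[...,2]<160)
m=np.zeros((480,640),bool);m[172:202,318:350]=br(h)[172:202,318:350]
for c in blobs(m,5):print('top',c.mean(0),onplane(ci,c.mean(0)[None],.046)[0])
p,d,ci=grab('side'); h=cv2.cvtColor(p,cv2.COLOR_BGR2HSV); C=cloud(d,ci)
print(proj(ci,[.635,.05,.046])); u,v=proj(ci,[.635,.05,.046])[0].astype(int)
m=np.zeros((480,640),bool);m[v-20:v+20,u-20:u+20]=br(h)[v-20:v+20,u-20:u+20]
for c in blobs(m,5):print('side',c.min(0),c.max(0),onplane(ci,[[c[:,0].mean(),c[:,1].min()+4]],.046)[0])
E
```

```text
shift if turned [ 2.55 -1.08 -0.61] shift now [ 2.54 -1.1  -0.58] turn [-0.012 -0.006 -0.009] t 41.5
top [333.2  186.76] [0.62610073 0.0459151  0.046     ]
[[282.46546086 218.13058349]]
```

Call:
{"name": "arm_command", "arguments": {
  "plan": [
    [1.2,0,0,-0.01,-0.006,-0.009,2],
    [0.6,0,0,0,0,0,2],
    [0.2,0,0,0,0,0,2],
    [0,0,0,0,0,0,2]
  ]
}}

```text
time: 42.1
position: [0.4823, 0.2651, 0.0286]
tool_rot: [0.501, 0.499, -0.499, 0.501]
ft_force: [0.2, 0.1, -0.4]
grip_width: 0.023
```

Call:
{"name": "arm_command", "arguments": {
  "plan": [
    [0.3,0,0,0,0,0,2],
    [0.2,0,0,0,0,0,2],
    [0.1,0,0,0,0,0,2],
    [0,0,0,0,0,0,2]
  ]
}}

```text
time: 42.6
position: [0.4823, 0.2652, 0.0223]
tool_rot: [0.501, 0.499, -0.499, 0.501]
ft_force: [-0.1, -0.9, -1.1]
grip_width: 0.0234
```

Call:
{"name": "arm_command", "arguments": {
  "plan": [
    [0.08,0,0,0,0,0,2],
    [0,0,0,0,0,0,2],
    [0,0,0,0,0,0,3],
    [0,0,0,0,0,0,4.5],
    [-3,0,0,0,0,0,4.5],
    [-5,0,0,0,0,0,4.5],
    [-5,1,3,0,0,0,4.5],
    [0,3,5,0,0,0,4.5],
    [0,3,5,0,0,0,4.5],
    [0,3,4,0,0,0,4.5],
    [0,1,1,0,0,0,4.5],
    [0,0,0,0,0,0,4.5]
  ]
}}

```text
time: 44.1
position: [0.5959, 0.081, 0.1576]
tool_rot: [0.502, 0.499, -0.497, 0.503]
ft_force: [-0.5, 0.5, -0.3]
grip_width: 0.0444
```

```bash
python3 - <<'E'
from h import *
togo((.628,.0475,.022),-np.pi/2)
E
```

```text
shift if turned [13.56  3.21  3.35] shift now [13.59  3.07  3.36] turn [ 0.003 -0.    -0.009] t 44.1
```

Call:
{"name": "arm_command", "arguments": {
  "plan": [
    [3,2.8,3.2,0,0,-0.009,3.4],
    [2,0.2,0.1,0,0,0,3.4],
    [0,0,0,0,0,0,3.4]
  ]
}}

```text
time: 44.48
position: [0.6229, 0.0527, 0.1064]
tool_rot: [0.497, 0.504, -0.499, 0.5]
ft_force: [-0.1, -0.0, -0.7]
grip_width: 0.0346
```

```bash
python3 - <<'E'
from h import *
togo((.628,.0475,.022),-np.pi/2); print(robot.get_obs()['grip_width'])
E
```

```text
shift if turned [8.44 0.51 0.52] shift now [8.44 0.55 0.55] turn [ 0.008 -0.003  0.005] t 44.475
0.03456515521852885
```

Call:
{"name": "arm_command", "arguments": {
  "plan": [
    [1.5,0.5,0.5,0.006,0,0.005,3.4],
    [2,0,0,0,0,0,3.4],
    [0,0,0,0,0,0,3.4]
  ]
}}

```text
time: 44.85
position: [0.6266, 0.051, 0.071]
tool_rot: [0.499, 0.502, -0.498, 0.501]
ft_force: [0.5, -0.2, -0.8]
grip_width: 0.0341
```

Call:
{"name": "arm_command", "arguments": {
  "plan": [
    [0.5,0.1,0.4,0,0,0,3.4],
    [0,0,0,0,0,0,3.4],
    [1,0,0,0,0,0,3.4],
    [0,0,0,0,0,0,3.4]
  ]
}}

```text
time: 45.35
position: [0.6288, 0.0472, 0.0572]
tool_rot: [0.5, 0.501, -0.497, 0.502]
ft_force: [-0.6, 0.8, 0.8]
grip_width: 0.0337
```

Call:
{"name": "arm_command", "arguments": {
  "plan": [
    [0.8,0,0,0,0,0,3.4],
    [0.8,0,0,0,0,0,3.4],
    [0,0,0,0,0,0,3.4]
  ]
}}

```text
time: 45.72
position: [0.6289, 0.0472, 0.04]
tool_rot: [0.5, 0.501, -0.497, 0.502]
ft_force: [0.4, -0.5, -0.4]
grip_width: 0.0339
```

No contact forces, so the fingers straddle the handle (46 mm tall). Go on down and grip.

Call:
{"name": "arm_command", "arguments": {
  "plan": [
    [0.8,0,0,0,0,0,3.4],
    [0.8,0,0,0,0,0,3.4],
    [0,0,0,0,0,0,3.4],
    [0,0,0,0,0,0,1.8],
    [0,0,0,0,0,0,1.8],
    [0,0,0,0,0,0,1.8],
    [0,0,0,0,0,0,1.8]
  ]
}}

```text
time: 46.6
position: [0.629, 0.0472, 0.0228]
tool_rot: [0.5, 0.501, -0.497, 0.502]
ft_force: [0.1, 0.8, -1.9]
grip_width: 0.0214
```

Call:
{"name": "arm_command", "arguments": {
  "plan": [
    [-1,0,0,0,0,0,1.8],
    [-3,0,0,0,0,0,1.8],
    [-5,0,0,0,0,0,1.8],
    [-3,-2,0,0,0,0,1.8],
    [0,-5,-1,0,0,0,1.8],
    [0,-5,-1,0,0,0,1.8],
    [0,-4,-1,0,0,0,1.8],
    [0,-1.5,-0.5,0,0,0,1.8],
    [0,0,0,0,0,0,1.8]
  ]
}}

```text
time: 47.72
position: [0.4521, 0.0812, 0.1509]
tool_rot: [0.503, 0.498, -0.494, 0.505]
ft_force: [1.2, 0.8, -0.9]
grip_width: 0.0215
```

```bash
python3 - <<'E'
from h import *
togo((.439,.0895,.033),-np.pi/2)
p,d,c=grab('side'); u,v=proj(c,[.45,.08,.1])[0].astype(int)
cv2.imwrite('pics/st.png',cv2.resize(p[v-70:v+70,u-70:u+70],None,fx=4,fy=4,interpolation=2))
E
```

```text
shift if turned [11.79 -1.31 -0.83] shift now [11.77 -1.49 -0.82] turn [ 0.006 -0.002 -0.016] t 47.725
```

View pics/st.png

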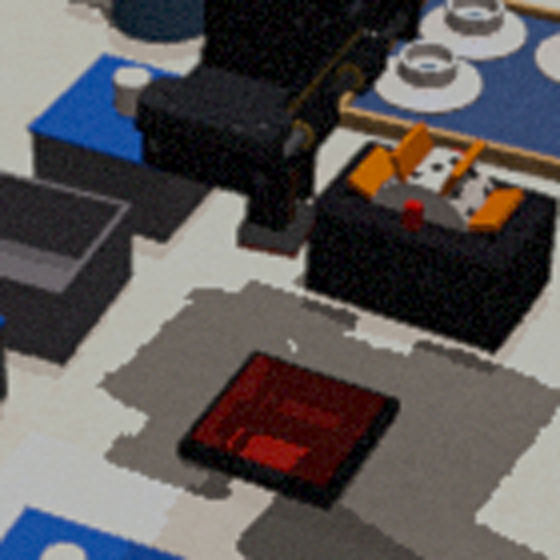

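View 11: the stamp hangs upright in the fingers at crop (270,235), level with the scene; the pad is below it. Lower it.

Call:
{"name": "arm_command", "arguments": {
  "plan": [
    [3,-1.3,-0.8,0.006,0,-0.016,1.8],
    [4,0,0,0,0,0,1.8],
    [2,0,0,0,0,0,1.8],
    [0,0,0,0,0,0,1.8]
  ]
}}

```text
time: 48.28
position: [0.4555, 0.0872, 0.0592]
tool_rot: [0.506, 0.495, -0.496, 0.504]
ft_force: [0.7, 0.2, -1.2]
grip_width: 0.0215
```

```bash
python3 - <<'E'
from h import *
togo((.439,.0895,.033),-np.pi/2)
E
```

```text
shift if turned [ 2.62 -1.65 -0.23] shift now [ 2.58 -1.7  -0.23] turn [-0.003 -0.    -0.019] t 48.275
```

Call:
{"name": "arm_command", "arguments": {
  "plan": [
    [0.4,-1.6,-0.2,0,0,-0.019,1.8],
    [0.8,-0.1,0,0,0,0,1.8],
    [0,0,0,0,0,0,1.8]
  ]
}}

```text
time: 48.65
position: [0.441, 0.0889, 0.0474]
tool_rot: [0.502, 0.498, -0.5, 0.5]
ft_force: [0.9, -0.9, -1.7]
grip_width: 0.0212
```

```bash
python3 - <<'E'
from h import *
togo((.439,.0895,.033),-np.pi/2)
E
```

```text
shift if turned [ 1.44 -0.2  -0.06] shift now [ 1.44 -0.21 -0.06] turn [-0.003  0.    -0.005] t 48.65
```

Call:
{"name": "arm_command", "arguments": {
  "plan": [
    [0.5,-0.2,0,0,0,-0.005,1.8],
    [0.5,0,0,0,0,0,1.8],
    [0.2,0,0,0,0,0,1.8],
    [0,0,0,0,0,0,1.8]
  ]
}}

```text
time: 49.15
position: [0.4399, 0.0889, 0.0354]
tool_rot: [0.501, 0.499, -0.5, 0.5]
ft_force: [0.6, 0.1, -0.6]
grip_width: 0.0215
```

Call:
{"name": "arm_command", "arguments": {
  "plan": [
    [0.15,0,0,0,0,0,1.8],
    [0.1,0,0,0,0,0,1.8],
    [0,0,0,0,0,0,1.8]
  ]
}}

```text
time: 49.52
position: [0.4401, 0.0889, 0.0328]
tool_rot: [0.501, 0.499, -0.5, 0.5]
ft_force: [0.1, 0.3, -0.5]
grip_width: 0.0214
```

Call:
{"name": "arm_command", "arguments": {
  "plan": [
    [0.1,0,0,0,0,0,1.8],
    [0,0,0,0,0,0,1.8]
  ]
}}

```text
time: 49.78
position: [0.4402, 0.0888, 0.0329]
tool_rot: [0.501, 0.498, -0.5, 0.5]
ft_force: [0.9, -1.0, -1.4]
grip_width: 0.0214
```

Call:
{"name": "arm_command", "arguments": {
  "plan": [
    [0.1,0,0,0,0,0,1.8],
    [0.05,0,0,0,0,0,1.8]
  ]
}}

```text
time: 50.02
position: [0.4403, 0.0887, 0.0327]
tool_rot: [0.502, 0.498, -0.5, 0.501]
ft_force: [-0.7, 0.1, 5.8]
grip_width: 0.0212
```

Firm contact (5.8 N). Release and rise.

Call:
{"name": "arm_command", "arguments": {
  "plan": [
    [-0.02,0,0,0,0,0,1.8],
    [0,0,0,0,0,0,2.6],
    [0,0,0,0,0,0,3.5],
    [0,0,0,0,0,0,4.5],
    [-3,0,0,0,0,0,4.5],
    [-5,0,0,0,0,0,4.5],
    [-5,1,-3,0,0,0,5],
    [0,1,-5,0,0,0,5],
    [0,1,-5,0,0,0,5],
    [0,0.5,-4,0,0,0,5],
    [0,0,0,0,0,0,5]
  ]
}}

```text
time: 51.4
position: [0.4781, 0.2635, 0.1673]
tool_rot: [0.504, 0.497, -0.499, 0.5]
ft_force: [0.7, -0.5, -0.0]
grip_width: 0.05
```

```bash
python3 - <<'E'
from h import *
togo((.482,.265,.022),-np.pi/2)
p,d,c=grab('side'); C=cloud(d,c)
m=(C[...,0]>.39)&(C[...,0]<.49)&(C[...,1]>.04)&(C[...,1]<.14)&(C[...,2]>.03)&(C[...,2]<.07)
q=C[m];print(np.round(np.median(q,0)*1000),np.round(np.nanmax(q,0)*1000),np.round(np.nanmin(q,0)*1000))
u,v=proj(c,[.45,.12,.03])[0].astype(int)
a,_,_=grab('top')
cv2.imwrite('pics/st2.png',np.hstack([cv2.resize(p[v-60:v+60,u-60:u+60],None,fx=3,fy=3,interpolation=2),cv2.resize(a[210:330,260:380],None,fx=3,fy=3,interpolation=2)]))
E
```

```text
shift if turned [14.53  0.39 -0.15] shift now [14.54  0.29 -0.13] turn [-0.006 -0.002 -0.007] t 51.4
[440.  95.  48.] [451. 104.  57.] [432.  77.  31.]
```

View pics/st2.png

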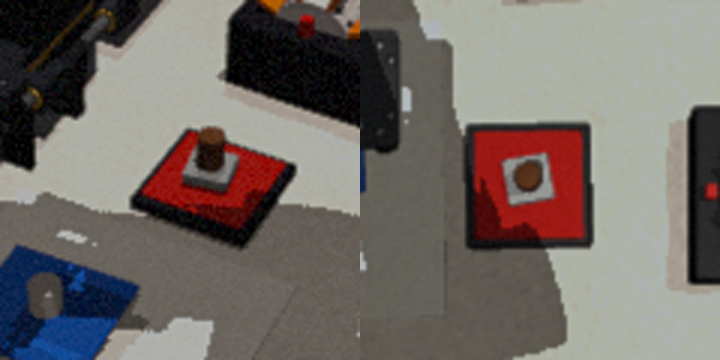

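View 12: the stamp stands upright on the pad, foot centre within a few mm of the pad centre. I'll measure that, then fetch the lid.

```bash
python3 - <<'E'
from h import *
p,d,ci=grab('top'); h=cv2.cvtColor(p,cv2.COLOR_BGR2HSV)
red=((h[...,0]<8)|(h[...,0]>172))&(h[...,1]>150); g=(h[...,1]<60)&(h[...,2]>110)
def bx(m,u0,u1,v0,v1):
    k=np.zeros((480,640),np.uint8);k[v0:v1,u0:u1]=m[v0:v1,u0:u1];return k
for c in blobs(bx(red,290,342,245,298)):print('pad',square(ci,c,.014))
for c in blobs(bx(g,303,336,250,286),30):print('foot',square(ci,c,.026))
E
```

```text
pad [437.5  89.2  84.6  82.5  89.1]
foot [440.2  88.9  33.7  32.8   8.6]
```

Call:
{"name": "arm_command", "arguments": {
  "plan": [
    [4,0.3,-0.1,-0.006,0,-0.007,5],
    [4,0,0,0,0,0,5],
    [2,0,0,0,0,0,5],
    [0,0,0,0,0,0,5]
  ]
}}

```text
time: 52.05
position: [0.4805, 0.2556, 0.0651]
tool_rot: [-0.502, -0.498, 0.504, -0.497]
ft_force: [-0.5, 0.2, 0.1]
grip_width: 0.0498
```

```bash
python3 - <<'E'
from h import *
togo((.4823,.2652,.022),-np.pi/2)
E
```

```text
shift if turned [ 4.31  0.18 -0.96] shift now [ 4.31  0.18 -0.97] turn [-0.011  0.001  0.004] t 52.05
```

Call:
{"name": "arm_command", "arguments": {
  "plan": [
    [0.8,0.2,-1,-0.011,0,0,5],
    [1.5,0,0,0,0,0,5],
    [0,0,0,0,0,0,5]
  ]
}}

```text
time: 52.42
position: [0.4842, 0.2654, 0.0426]
tool_rot: [-0.5, -0.5, 0.5, -0.5]
ft_force: [-0.1, -0.6, 0.6]
grip_width: 0.05
```

Call:
{"name": "arm_command", "arguments": {
  "plan": [
    [1,-0.2,0,0,0,0,5],
    [0.9,0,0,0,0,0,5],
    [0.2,0,0,0,0,0,5],
    [0,0,0,0,0,0,2],
    [0,0,0,0,0,0,2],
    [0,0,0,0,0,0,2],
    [0,0,0,0,0,0,2]
  ]
}}

```text
time: 53.3
position: [0.4826, 0.2657, 0.0211]
tool_rot: [0.501, 0.5, -0.5, 0.5]
ft_force: [-0.4, -0.1, -0.2]
grip_width: 0.023
```

Call:
{"name": "arm_command", "arguments": {
  "plan": [
    [-2,0,0,0,0,0,2],
    [-5,0,0,0,0,0,2],
    [-6,1,0,0,0,0,2],
    [-2,3,2,0,0,0,2],
    [0,3,4,0,0,0,2],
    [0,3,5,0,0,0,2],
    [0,2.5,5,0,0,0,2],
    [0,1,4,0,0,0,2],
    [0,0,0,0,0,0,2],
    [0,0,0,0,0,0,2]
  ]
}}

```text
time: 54.55
position: [0.6203, 0.0602, 0.1756]
tool_rot: [0.5, 0.5, -0.499, 0.501]
ft_force: [-0.4, -0.2, -0.3]
grip_width: 0.0233
```

```bash
python3 - <<'E'
from h import *
togo((.637,.052,.0695),-np.pi/2)
E
```

```text
shift if turned [10.61  1.67  0.82] shift now [10.62  1.66  0.82] turn [ 0.002  0.    -0.001] t 54.55
```

Call:
{"name": "arm_command", "arguments": {
  "plan": [
    [2,1.6,0.8,0,0,0,2],
    [3,0,0,0,0,0,2],
    [2,0,0,0,0,0,2],
    [0,0,0,0,0,0,2]
  ]
}}

```text
time: 55.05
position: [0.6346, 0.0584, 0.1045]
tool_rot: [0.498, 0.502, -0.497, 0.502]
ft_force: [0.8, 0.6, -0.4]
grip_width: 0.0231
```

```bash
python3 - <<'E'
from h import *
togo((.637,.052,.0695),-np.pi/2)
E
```

```text
shift if turned [3.5  0.24 0.64] shift now [3.5  0.23 0.64] turn [ 0.009 -0.001 -0.   ] t 55.05
```

Call:
{"name": "arm_command", "arguments": {
  "plan": [
    [0.5,0.2,0.6,0,0,0,2],
    [1,0,0,0,0,0,2],
    [0,0,0,0,0,0,2]
  ]
}}

```text
time: 55.42
position: [0.6375, 0.0537, 0.0907]
tool_rot: [0.498, 0.502, -0.496, 0.503]
ft_force: [0.9, -0.6, -0.6]
grip_width: 0.0228
```

Call:
{"name": "arm_command", "arguments": {
  "plan": [
    [0.6,0,0.2,0,0,0,2],
    [0.6,0,0,0,0,0,2],
    [0.3,0,0,0,0,0,2],
    [0,0,0,0,0,0,2]
  ]
}}

```text
time: 55.92
position: [0.6381, 0.0513, 0.0754]
tool_rot: [0.499, 0.502, -0.496, 0.504]
ft_force: [0.3, -0.6, -1.5]
grip_width: 0.0234
```

Call:
{"name": "arm_command", "arguments": {
  "plan": [
    [0.3,-0.1,0,0,0,0,2],
    [0.15,0,0,0,0,0,2],
    [0.1,0,0,0,0,0,2],
    [0,0,0,0,0,0,2]
  ]
}}

```text
time: 56.42
position: [0.6373, 0.0513, 0.0697]
tool_rot: [0.499, 0.502, -0.496, 0.504]
ft_force: [-0.4, 0.0, -0.9]
grip_width: 0.0232
```

Call:
{"name": "arm_command", "arguments": {
  "plan": [
    [0.08,0,0,0,0,0,2],
    [0,0,0,0,0,0,2],
    [0,0,0,0,0,0,3],
    [0,0,0,0,0,0,5],
    [0,0,0,0,0,0,5],
    [-3,0,0,0,0,0,5],
    [-5,0,0,0,0,0,5],
    [-5,-2,-3,0,0,0,5],
    [0,-5,-5,0,0,0,5],
    [0,-5,-5,0,0,0,5],
    [0,-3,-5,0,0,0,5],
    [0,0,0,0,0,0,5]
  ]
}}

```text
time: 57.92
position: [0.4915, 0.2255, 0.2035]
tool_rot: [0.502, 0.5, -0.494, 0.504]
ft_force: [0.3, -0.2, 0.0]
grip_width: 0.0499
```

```bash
python3 - <<'E'
from h import *
lids()
p,d,ci=grab('top'); cv2.imwrite('pics/end_t.png',p); q,_,_=grab('side'); cv2.imwrite('pics/end_s.png',q)
E
```

```text
top [634.7 -84.8  99.6  99.5   0.8] z 58.7 tilt [0.002 0.002]
top [633.5  51.5 100.2  98.4   4. ] z 58.7 tilt [0.001 0.002]
top [642.4 185.1  99.   98.9   1.9] z 58.8 tilt [-0.     0.001]
side [642.4 188.6 100.6 102.    1.7] z 59.0 tilt [0.004 0.   ]
```

View pics/end_t.png

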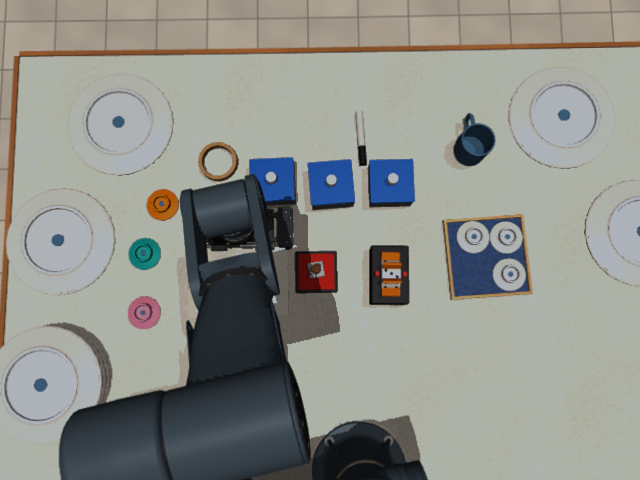

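View pics/end_s.png

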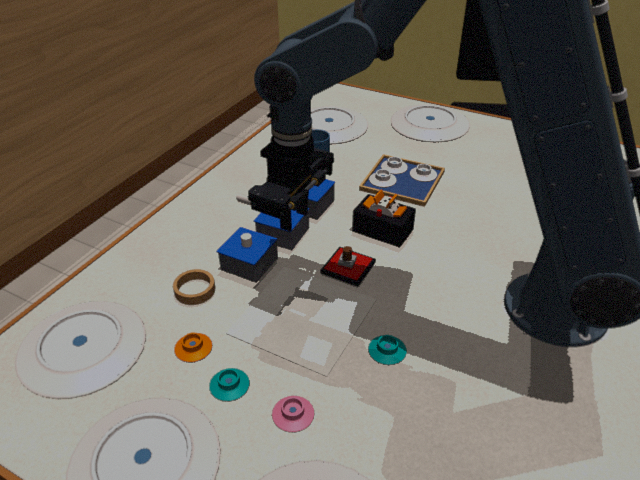

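Views 13 and 14: three dishes lie flat in the tray, 3 pips are up, the stamp is upright on the pad, all three lids are seated, and the mug, marker and tape are unmoved. The arm is clear of everything.

```bash
python3 -c "
from h import *
print(robot.get_obs()['ft_force']); print(workorder.hand_in())"
```

```text
[0.30195743 0.20539694 0.16299506]
the job is handed in; nothing more can be done
None
```

The job is done and handed in, at about 58 s of the 210 s allowed.

- **Dishes:** Three were on the sheet. I set each down in its own slot of the tray, lowering until the force readings showed they were almost or fully resting. In the last pictures they lie flat with the foot ring up.
- **Counter:** I pushed the wheel up two digits, from 1 to 3. Three pips show on top, and the ridges are symmetric about the wheel axis to about 1 mm.
- **Stamp:** The left tub was empty, so I put its lid back. The stamp was in the middle tub. It now stands upright on the red pad, about 3 mm from the centre.
- **Lids:** All three are seated, with tops at about 59 mm and no measurable tilt. I did not open the right tub.
- **Bystanders:** In the last pictures the mug, marker, tape and coloured look-alikes look unmoved. The turquoise one near the robot was hidden by the arm in the top view but visible in the side view.

- **Disagreements:** The two cameras differed by 3–4 mm throughout, so I used their averages.
- **Regrip:** My first grip on the third dish was too shallow and about 8 mm off. I opened and regripped it before lifting.

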